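# Prop the curing box's lid on its stay

## Task

Two grey curing boxes stand with their blue lids thrown right back. The red mount must air under cover from dust, so prop its lid half open: in the box that holds the red mount, swing the metal stay up from where it lies across the box until it stands against its stop, just past upright, then bring the lid forward and down until it rests on the end of the stay. Leave the other box, with the green mount, alone.

Things in the scene. Friction and masses are not known exactly. Their poses are not given: they have to be found in the camera images.
- red_box: the curing box that holds the red round mount: an open grey box 172 (x) x 150 (y) x 66 mm, walls 6 mm, floor 5 mm thick, fixed to the desk. Origin: centre of its underside; x points to its far side, where the lid is hinged, y to its left, z up. Inside, on the floor near the far wall, lies a red mount 30 mm across, 16 mm high. The front and far walls are 66 mm high, the side walls 50 mm.
- red_box_lid (a joint): its blue lid: plate 178 mm long from the hinge, 152 wide, 6 thick, white tab on its free edge. Hinge line along box y at box x = +82, z = 72 mm. Rad: 0 closed (level, pointing to box -x), 1.57 upright, 1.92 rear stop; starts at 1.7 to 1.85. Stiff hinge: the lid (0.35 kg) stays where left above about 1.25; lower, it sinks shut unless held. Resting on the raised stay it reads 0.81.
- red_box_tab (a point): centre of the white tab of that lid (50 mm wide, 10 thick, 20 long): 190 mm from the hinge line, mid width. Moves with the lid; its z is square to the plate, its x points along the lid towards the hinge. It can be taken or straddled by the fingers from above.
- red_box_stay (a joint): its metal stay: round rod 9 mm thick with a dark ball end 125 mm from the pivot. Pivot at the right-hand wall, box x = -28, y = -50, z = 57 mm, axis along box x. Rad: 0 lying level across the box, pointing to box +y (start), 1.57 upright, 1.70 against its stop, leaning slightly outward to box -y, where it stays. Light, slight friction: under 1 N moves it.
- red_box_grip (a point): middle of the orange grip sleeve (13 mm thick, 32 mm long) on that stay, 92 mm from the pivot, 57 mm over the desk when the stay lies flat. It moves with the stay; its y points along the stay to the ball end.
- green_box_lid (a joint): lid of the other, otherwise identical curing box, which holds a green mount; same meaning of values. It is to stay thrown back.
- green_box_stay (a joint): stay of that other box, lying flat (0). It is to stay so.

How it is judged:
By the outcome, as a careful person would: the job done as asked, in the order asked, and still so for the second after the job is handed in, with the robot touching nothing.
It also fails if it takes over 48 s, if anything falls off the work surface, if the arm or the gripper's body presses on something with over 40 N, if the wrist force passes 120 N, or if a joint passes its speed limit or range.

## Robot

A 7-joint arm with a two-finger parallel gripper is mounted at the origin on a cart in front of the work surface, level with it; the furniture and walls round the work are solid. World frame = base frame: x ahead of the robot, y to its left, z up, the work surface at z = 0. Lengths are in mm, angles in rad, forces in N, time in s.
With the tool pointing down it reaches from about 400 to 875 mm from the base axis. Payload 4.4 kg.
Tool frame: the origin (TCP) lies midway between the tips of the shut fingers; the grasp point (between the pads) lies 19 mm behind it; x points along the fingers, z is the direction in which the jaws open and shut, and the axes are right-handed (so a half turn about x gives the same grasp; the last joint's range is limited). The gripper opens to 85 mm and grips with 20 to 120 N. Pads are 22 mm wide; open, the fingers measure 114 mm over their backs; the gripper's body (76 mm by 85 mm) begins 54 mm behind the grasp point. The pads swing forward as they close: fully open they stand 13 mm farther back than shut.
Start: joints at [1.171, 0.628, 0.038, 1.517, -0.027, 0.996, -0.02], TCP at [212.991, -614.128, 231.313] pointing down, gripper open.
Joint ranges: [-3.06, 3.06], [-0.37, 2.12], [-1.25, 1.32], [0.18, 2.47], [-1.1, 4.24], [0.23, 1.98], [-2.94, 2.94]. Speed limits (rad/s): [2.57, 2.57, 3.14, 3.14, 3.14, 3.14, 3.14].

## Interface

Orientations are given as [roll, pitch, yaw] about the fixed x, y, z axes, in that order (R = Rz(yaw) Ry(pitch) Rx(roll)).
In Python, from cell import ctrl gives the robot as it stands. The module is installed in compiled form; this text tells all that it offers.
- The arm moves only by the tool servo_tool, never from a script. Its argument "rows" is a list of rows, each an object of numbers: "dx", "dy", "dz": the shift along the tool's x, y, z in units of 750 mm (1.0 is 750 mm); "wx", "wy", "wz": the turn, a rotation vector about the tool's x, y, z in units of 6 degrees (1.0 is 6 degrees); "fingers": the closure, from 0 (fully open) to 1 (shut). In form: [{"dx": .., "dy": .., "dz": .., "wx": .., "wy": .., "wz": .., "fingers": ..}, ...]. A call has 1 to 5 rows; each row shifts and turns the commanded pose from where the row before left it, along the tool's axes as they then stand; what a row does not reach is not made up. A row lasts 1/8 s, in which the tool goes at most 62.5 mm and 10.7 degrees, less where a joint would pass 70% of its speed; a pose out of reach is approached as far as the arm can. A call with a number of a shift or a turn outside -1 to 1 is refused whole. A call with a gripper value outside its range is refused whole. The fingers move at their own pace and stop on an object; the grip force is fixed at half the most. Time passes only in rows, so rows that do not move let the fingers close. It gives the time, the measured TCP pose, the force and the opening at its end, in the units of the state.
- ctrl.read_state(): the state, without advancing time (a new reading comes with each control period).
- ctrl.get_image(name): name is "scene" or "top"; returns the picture (384x512x3 uint8, red, green, blue); there is no depth.
- ctrl.camera_info(name): a dict with "fovy" (degrees; the focal length in pixels is half the picture's height over the tangent of half this angle, whatever the lens; pixels are square), "cx", "cy" (the principal point, pixels), "R" (3x3) and "t" (3): a world point X has camera coordinates R X + t. Camera axes: x right, y down, z forward; pixel columns grow to the right and rows downward; lengths in mm; the calibration is good to about 2 mm. A picture is of the moment at which its call begins. camera_info takes no time and is no camera call.
- ctrl.finish_job(): hands the job in, once; it reports no verdict.
Trained networks look in the newest picture that a camera, given by its name, has taken for a name from the list of things; names that differ only in an ending like _2 or _b are one class to them, and where a whole thing is asked for, a point or a joint stands for the part that bears it (a point fixed in the world has none). Each returns a list of dicts, best first, with "conf" (0 to 1); they miss things now and then, are a little off and sometimes report something else, mostly with a low value. They report only what shows in the picture. A call takes as long as a camera call.
- ctrl.search_frame(label, camera): "extent" ([centre column, centre row, width, height] in pixels, round what is visible of it).
- ctrl.silhouettes(label, camera): "region" (384x512 bool, what is visible of it) and "extent" ([centre column, centre row, width, height] in pixels, round what is visible of it).
- ctrl.mark_of(label, camera): "point" ([column, row] in pixels: a listed point, or the origin of a listed thing).
The state is a dict: "clock": time; "qpos": joint angles; "qd": joint speeds; "tau": joint torques, N m; "eef_pos": TCP position; "tool_rot": TCP orientation; "force": force on the tool from outside, world axes, zero at the start; "torque": the same for the moment, N m; "width": finger opening in mm.
Only numpy, scipy, OpenCV 4.12 (cv2) and the standard library are available. Lean on these libraries where they do the work, as an engineer would, in place of code of your own. Each camera call takes 0.05 s, during which the arm holds its last target.

## Working session

There is one attempt and no reset: what is moved stays moved. The work goes in short steps, Python scripts to look and compute and a tool call to move; the robot and the scene stay as the last step left them, time stands still between calls to the robot, and variables do not carry over. Pictures are saved under pics/ and viewed, and the job is handed in when it is done.

Besides the shell and the picture viewer there is one more tool, called after "Call:" as name([rows], argument=value, ...), one row to a line, values as JSON. servo_tool: Moves the arm, as the interface text tells. Its arguments: {"type":"object","properties":{"rows":{"type":"array"}},"required":["rows"]}

```bash
mkdir -p pics; python3 - <<'E'
from cell import ctrl
import cv2,numpy as np
s=ctrl.read_state();print({k:np.round(v,3).tolist() for k,v in s.items()})
for c in ("scene","top"):
    im=ctrl.get_image(c);cv2.imwrite(f"pics/{c}0.png",im[:,:,::-1]);i=ctrl.camera_info(c);print(c,i)
    for l in ("red_box","red_box_lid","red_box_tab","red_box_grip","red_box_stay"):
        try: print(l,[(np.round(d['point'],1).tolist(),round(d['conf'],2)) for d in ctrl.mark_of(l,c)])
        except Exception as e: print(l,e)
print(ctrl.read_state()['clock'])
E
```

```text
{'clock': 0.0, 'qpos': [1.171, 0.629, 0.038, 1.518, -0.027, 0.996, -0.02], 'qd': [0.001, -0.0, 0.001, -0.001, 0.001, -0.001, -0.0], 'tau': [-0.0, -56.339, 1.226, -19.345, 0.011, 0.011, -0.0], 'eef_pos': [212.768, -613.537, 230.384], 'tool_rot': [-3.129, 1.569, 1.917], 'force': [0.613, 0.274, -0.137], 'torque': [0.042, 0.019, -0.005], 'width': 85.402}
scene {'fovy': 54.32086396288457, 'cx': 253.61529364337252, 'cy': 193.7961284824805, 'R': array([[-0.88017702, -0.47421331, -0.02025197],
       [-0.20968385,  0.42675941, -0.87972103],
       [ 0.42581814, -0.77006373, -0.4750587 ]]), 't': array([485.65792741, 123.476992  , 763.25638367])}
red_box [([237.0, 258.6], 0.72)]
red_box_lid it knows: red_box, red_box_grip, red_box_tab
red_box_tab [([178.2, 131.1], 0.67)]
red_box_grip [([234.1, 252.2], 0.6)]
red_box_stay it knows: red_box, red_box_grip, red_box_tab
top {'fovy': 49.75791375152614, 'cx': 254.29394090310672, 'cy': 189.8631387297781, 'R': array([[ 0.02590046, -0.99934929,  0.02510299],
       [-0.99314344, -0.02858697, -0.11335294],
       [ 0.1139968 , -0.02199498, -0.99323761]]), 't': array([ 83.40761585, 486.43048904, 863.18053552])}
red_box [([183.0, 203.6], 0.84)]
red_box_lid it knows: red_box, red_box_grip, red_box_tab
red_box_tab [([170.2, 113.1], 0.63)]
red_box_grip [([157.1, 209.2], 0.74)]
red_box_stay it knows: red_box, red_box_grip, red_box_tab
0.4
```

View pics/scene0.png

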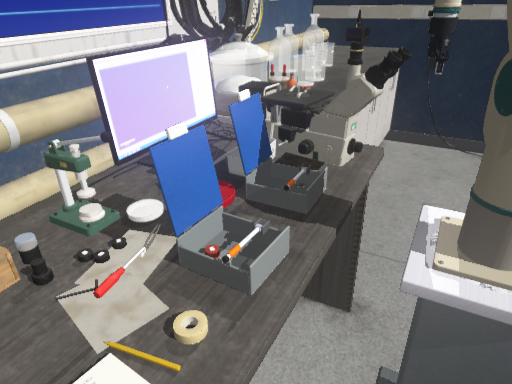

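View pics/top0.png

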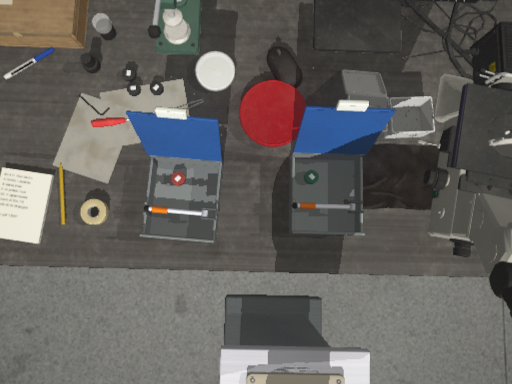

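The red box is the left one in the top view (about (183,204)); its red mount is at (178,179), the orange grip at (157,210) and the lid tab at (171,113). I'll refine the pose from corners next.

```bash
cat > h.py <<'E'
import numpy as np,cv2
from cell import ctrl
I={c:ctrl.camera_info(c) for c in("scene","top")}
def proj(c,X):
    i=I[c];f=192/np.tan(np.radians(i['fovy']/2));p=np.atleast_2d(X)@i['R'].T+i['t']
    return np.c_[f*p[:,0]/p[:,2]+i['cx'],f*p[:,1]/p[:,2]+i['cy']]
def b2w(p,P):
    x,y,a=p;c,s=np.cos(a),np.sin(a);P=np.atleast_2d(P).astype(float)
    return np.c_[x+c*P[:,0]-s*P[:,1],y+s*P[:,0]+c*P[:,1],P[:,2]]
def lid(th,r,y=0,n=0): # n offset square to plate
    return [82-r*np.cos(th)+n*np.sin(th),y,72+r*np.sin(th)+n*np.cos(th)]
def stay(th,r): return [-28,-50+r*np.cos(th),57+r*np.sin(th)]
E
python3 - <<'E'
from h import *
from scipy.optimize import least_squares
a=cv2.imread("pics/scene0.png")[110:300,130:310];b=cv2.imread("pics/top0.png")[90:260,110:250]
cv2.imwrite("pics/sc.png",cv2.resize(a,None,fx=3,fy=3,interpolation=cv2.INTER_CUBIC));cv2.imwrite("pics/tc.png",cv2.resize(b,None,fx=3.5,fy=3.5,interpolation=cv2.INTER_CUBIC))
obs=[("scene",0,(237,258.6)),("scene",1,(178.2,131.1)),("scene",2,(234.1,252.2)),("top",0,(183,203.6)),("top",1,(170.2,113.1)),("top",2,(157.1,209.2))]
def res(q):
    P=[[0,0,0],lid(q[3],190),stay(0,92)];r=[]
    W=b2w(q[:3],P)
    for c,k,uv in obs: r+=list(proj(c,W[k])[0]-uv)
    return r
s=least_squares(res,[500,200,0,1.75],x_scale=[100,100,.1,.1],loss='soft_l1');print(s.x,np.round(s.fun,1))
E
```

```text
[ 4.56048107e+02  2.51153769e+02 -8.94443540e-02  1.78411511e+00] [-0.5  1.3 -0.3 -2.3  0.2  0.4  0.4 -1.8  0.2  0.2  0.1  1.4]
```

View pics/sc.png

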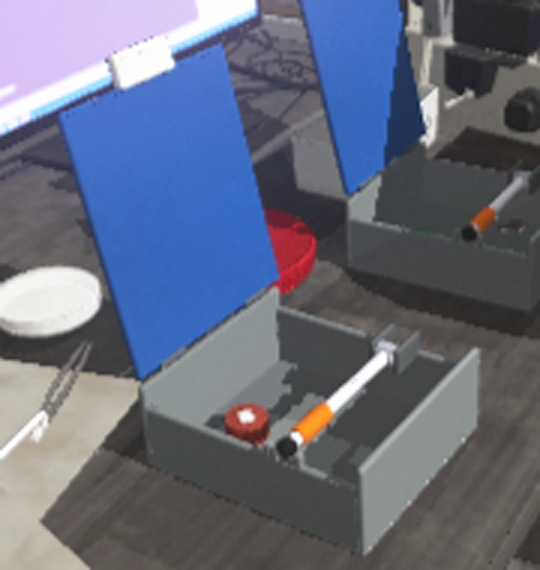

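View pics/tc.png

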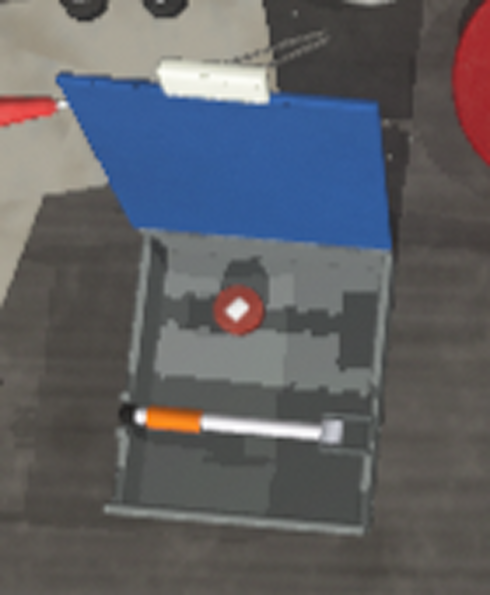

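```bash
python3 - <<'E'
from h import *
from scipy.optimize import least_squares
def f(th,q=None):
    return
C=lambda y,th:lid(th,178,y)
obs=[("scene",lambda t:[0,0,0],(237,258.6)),("scene",lambda t:lid(t,190),(178.2,131.1)),("scene",lambda t:stay(0,92),(234.1,252.2)),("top",lambda t:[0,0,0],(183,203.6)),("top",lambda t:lid(t,190),(170.2,113.1)),("top",lambda t:stay(0,92),(157.1,209.2)),
("top",lambda t:[-86,75,66],(140,235.7)),("top",lambda t:[-86,-75,66],(214.6,241.4)),("scene",lambda t:[-86,-75,66],(289.3,226.7)),("scene",lambda t:[-86,75,66],(250.7,266)),("scene",lambda t:[-86,75,0],(250.7,294.3)),("scene",lambda t:[86,75,66],(178.3,236.7)),
("scene",lambda t:C(76,t),(150,149)),("scene",lambda t:C(-76,t),(204,124)),("top",lambda t:C(76,t),(127,111.4)),("top",lambda t:C(-76,t),(217.5,119.5)),
("scene",lambda t:stay(0,125),(226,259)),("top",lambda t:stay(0,125),(146.6,208.3))]
def res(q):
    r=[]
    for c,k,uv in obs: r+=list(proj(c,b2w(q[:3],k(q[3])))[0]-uv)
    return r
s=least_squares(res,[500,200,0,1.75],x_scale=[100,100,.1,.1],loss='soft_l1');print(s.x);print(np.round(np.array(s.fun).reshape(-1,2),1).tolist())
q=s.x
np.save('q.npy',q)
for n,P in (("grip",stay(0,92)),("ball",stay(0,125)),("pivot",stay(0,0)),("grip up",stay(1.7,92)),("ball up",stay(1.7,125)),("tab",lid(q[3],190)),("tab.81",lid(.81,190))): print(n,np.round(b2w(q[:3],P)[0],1))
E
```

```text
[ 4.60649332e+02  2.46177695e+02 -5.52001235e-02  1.76418258e+00]
[[-1.1, -0.7], [-0.7, -2.8], [0.4, -1.7], [2.8, -3.8], [0.6, -0.6], [3.0, -0.0], [-0.3, 0.5], [-0.5, 0.9], [1.3, -1.7], [0.8, 0.6], [1.6, 1.2], [-2.5, 1.1], [-0.1, -1.6], [0.1, -0.6], [-1.5, 0.6], [0.7, 0.5], [-1.8, 1.1], [-2.6, -0.4]]
grip [435.  289.7  57. ]
ball [436.8 322.6  57. ]
pivot [429.9 197.8  57. ]
grip up [429.3 186.  148.2]
ball up [429.  181.7 181. ]
tab [579.  239.6 258.5]
tab.81 [411.7 248.9 209.6]
```

```bash
cat >> h.py <<'E'
from scipy.spatial.transform import Rotation as Ro
def tri(a,b):
    A=[];B=[]
    for c,uv in(("scene",a),("top",b)):
        i=I[c];f=192/np.tan(np.radians(i['fovy']/2));d=i['R'].T@np.array([(uv[0]-i['cx'])/f,(uv[1]-i['cy'])/f,1]);d/=np.linalg.norm(d);o=-i['R'].T@i['t']
        M=np.eye(3)-np.outer(d,d);A.append(M);B.append(M@o)
    return np.linalg.solve(sum(A),sum(B))
def pose(s=None):
    s=s or ctrl.read_state();return np.array(s['eef_pos']),Ro.from_euler('xyz',s['tool_rot'])
def rows(p0,R0,p1,R1,n):
    out=[];dR=(R0.inv()*R1).as_rotvec()
    for k in range(n):
        Ra=R0*Ro.from_rotvec(dR*k/n);d=Ra.inv().apply((p1-p0)/n)/750;w=np.degrees(dR/n)/6
        out.append(np.round(np.r_[d,w],3).tolist())
    return out
def tool(q,th,n=0,tilt=0): pass
E
python3 - <<'E'
from h import *
print(-I['scene']['R'].T@I['scene']['t'],-I['top']['R'].T@I['top']['t'])
print(tri((405,52),(508,190)),"eyepiece")
p,R=pose();print(p,R.as_matrix().round(2).tolist())
for y in(-500,-450,-400,-300):
  for z in (0,150,300,400): print(y,z,proj('top',[[300,y,z],[400,y,z],[500,y,z]]).round().tolist())
E
```

```text
[128.34766599 765.36654181 481.05241974] [382.53513873 116.24455261 910.38791709]
[ 361.10752338 -257.60547539  347.7875922 ] eyepiece
[ 212.99705444 -614.05051095  231.21128149] [[-0.0, 0.94, 0.33], [0.0, 0.33, -0.94], [-1.0, 0.0, -0.0]]
-500 0 [[524.0, 282.0], [521.0, 236.0], [519.0, 192.0]]
-500 150 [[578.0, 291.0], [575.0, 236.0], [572.0, 183.0]]
-500 300 [[660.0, 304.0], [654.0, 236.0], [649.0, 170.0]]
-500 400 [[741.0, 317.0], [733.0, 236.0], [724.0, 158.0]]
-450 0 [[501.0, 282.0], [499.0, 236.0], [497.0, 191.0]]
-450 150 [[552.0, 291.0], [549.0, 236.0], [546.0, 182.0]]
-450 300 [[627.0, 304.0], [622.0, 235.0], [617.0, 169.0]]
-450 400 [[702.0, 317.0], [694.0, 235.0], [686.0, 157.0]]
-400 0 [[479.0, 281.0], [477.0, 235.0], [475.0, 190.0]]
-400 150 [[525.0, 290.0], [522.0, 235.0], [520.0, 182.0]]
-400 300 [[594.0, 303.0], [589.0, 234.0], [585.0, 168.0]]
-400 400 [[662.0, 316.0], [655.0, 234.0], [648.0, 156.0]]
-300 0 [[433.0, 280.0], [432.0, 234.0], [431.0, 189.0]]
-300 150 [[471.0, 289.0], [469.0, 233.0], [467.0, 180.0]]
-300 300 [[527.0, 301.0], [523.0, 233.0], [520.0, 166.0]]
-300 400 [[582.0, 314.0], [577.0, 232.0], [572.0, 153.0]]
```

```bash
python3 - <<'E'
import cv2
a=cv2.imread("pics/top0.png")[60:280,340:512];cv2.imwrite("pics/t2.png",cv2.resize(a,None,fx=2.7,fy=2.7))
a=cv2.imread("pics/scene0.png")[0:220,230:512];cv2.imwrite("pics/s2.png",cv2.resize(a,None,fx=2.7,fy=2.7))
E
```

```text
(no output)
```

View pics/t2.png

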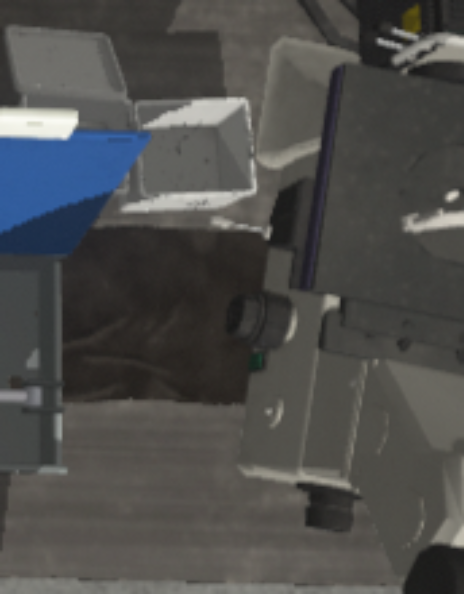

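View pics/s2.png

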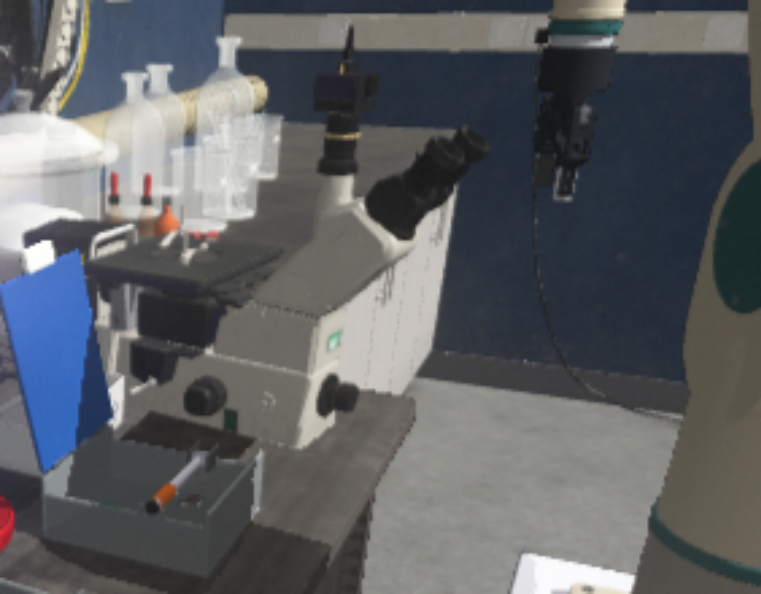

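The microscope stands in the way: its eyepiece is at about (361,-258,348) mm, seen near pixel (407,52) in the scene view. I'll pull in and up, then swing over it.

```bash
cat >> h.py <<'E'
def Rt(psi,tau=0,pit=0):
    # jaw z axis at world yaw psi, tool x down; tau: tilt about jaw axis(+ swings tool x from -z to left of jaw), 
    zj=np.array([np.cos(psi),np.sin(psi),0]);l=np.array([-np.sin(psi),np.cos(psi),0]);d=np.array([0,0,-1.])
    x=np.cos(tau)*d+np.sin(tau)*l; z=zj
    M=np.c_[x,np.cross(z,x),z];return Ro.from_matrix(M)
def path(p,R,W):
    out=[]
    for p1,R1 in W:
        d=R.inv().apply(p1-p)/750;w=np.degrees((R.inv()*R1).as_rotvec())/6
        d=np.round(d,3);w=np.round(w,2);out.append(np.r_[d,w].tolist())
        p=p+R.apply(d*750);R=R*Ro.from_rotvec(np.radians(w*6))
    return out,p,R
def show(o):
    for k,r in enumerate(o): print(k+1,r, 'LIM' if max(abs(np.array(r)))>1 or np.linalg.norm(r[:3])*750>62.5 else '')
E
python3 - <<'E'
from h import *
p,R=pose();q=np.load('q.npy');print(q,R.as_matrix()[:,2])
psi0=np.arctan2(R.as_matrix()[1,2],R.as_matrix()[0,2]);psi1=q[2]
W=[]
a=np.array([150,-420,560.]);n=7
for k in range(1,n+1): W.append((p+(a-p)*k/n,Rt(psi0)))
an0=np.arctan2(-420,150);g=b2w(q[:3],stay(0,92))[0];an1=np.arctan2(g[1],g[0]);r0=446;r1=np.hypot(*g[:2]);n=18
for k in range(1,n+1):
    f=k/n;an=an0+(an1-an0)*f;r=r0+(r1-r0)*max(0,(f-.6)/.4);z=560-(560-250)*max(0,(f-.55)/.45)
    W.append((np.array([r*np.cos(an),r*np.sin(an),z]),Rt(psi0+(psi1-psi0)*f)))
o,pe,Re=path(p,R,W);show(o);print(pe)
E
```

```text
[ 4.60649332e+02  2.46177695e+02 -5.52001235e-02  1.76418258e+00] [ 3.27664439e-01 -9.44794146e-01 -1.94214208e-04]
1 [-0.063, 0.001, -0.039, -0.0, -0.0, -0.0] 
2 [-0.062, 0.001, -0.039, -0.0, -0.0, -0.0] 
3 [-0.063, 0.0, -0.039, -0.0, -0.0, -0.0] 
4 [-0.062, 0.001, -0.038, -0.0, -0.0, -0.0] 
5 [-0.063, 0.001, -0.039, -0.0, -0.0, -0.0] 
6 [-0.063, 0.001, -0.039, -0.0, -0.0, -0.0] 
7 [-0.062, 0.0, -0.039, -0.0, -0.0, -0.0] 
8 [-0.0, 0.06, -0.004, -0.63, -0.0, -0.0] 
9 [-0.0, 0.06, -0.005, -0.62, -0.0, -0.0] 
10 [-0.0, 0.059, -0.008, -0.63, -0.0, -0.0] 
11 [-0.0, 0.059, -0.01, -0.63, -0.0, -0.0] 
12 [-0.0, 0.059, -0.012, -0.62, -0.0, -0.0] 
13 [-0.0, 0.059, -0.014, -0.63, -0.0, -0.0] 
14 [-0.0, 0.057, -0.016, -0.63, -0.0, -0.0] 
15 [-0.0, 0.057, -0.018, -0.63, -0.0, -0.0] 
16 [-0.0, 0.057, -0.02, -0.62, -0.0, -0.0] 
17 [0.005, 0.056, -0.022, -0.63, -0.0, -0.0] 
18 [0.051, 0.056, -0.021, -0.63, -0.0, -0.0] 
19 [0.051, 0.061, -0.014, -0.62, -0.0, -0.0] 
20 [0.051, 0.062, -0.016, -0.63, -0.0, -0.0] 
21 [0.051, 0.062, -0.02, -0.63, -0.0, -0.0] 
22 [0.051, 0.063, -0.022, -0.62, -0.0, -0.0] LIM
23 [0.051, 0.063, -0.025, -0.63, -0.0, -0.0] LIM
24 [0.051, 0.064, -0.028, -0.63, -0.0, -0.0] LIM
25 [0.051, 0.064, -0.031, -0.63, -0.0, -0.0] LIM
[435.24615671 289.85291144 250.12688407]
```

Call:
servo_tool([
  {"dx": -0.063,"dz": -0.039,"fingers": 0.5},
  {"dx": -0.063,"dz": -0.039,"fingers": 0.5},
  {"dx": -0.063,"dz": -0.039,"fingers": 0.5},
  {"dx": -0.063,"dz": -0.039,"fingers": 0.5},
  {"dx": -0.063,"dz": -0.039,"fingers": 0.5},
])

```text
schema error: expected keys dx, dy, dz, wx, wy, wz, fingers
```

Call:
servo_tool([
  {"dx": -0.063,"dz": -0.039,"fingers": 0.5},
  {"dx": -0.063,"dz": -0.039,"fingers": 0.5},
])

```text
schema error: expected keys dx, dy, dz, wx, wy, wz, fingers
```

Call:
servo_tool([
  {"dx": -0.063,"dy": 0,"dz": -0.039,"wx": 0,"wy": 0,"wz": 0,"fingers": 0.5},
  {"dx": -0.063,"dy": 0,"dz": -0.039,"wx": 0,"wy": 0,"wz": 0,"fingers": 0.5},
  {"dx": -0.063,"dy": 0,"dz": -0.039,"wx": 0,"wy": 0,"wz": 0,"fingers": 0.5},
  {"dx": -0.063,"dy": 0,"dz": -0.039,"wx": 0,"wy": 0,"wz": 0,"fingers": 0.5},
  {"dx": -0.063,"dy": 0,"dz": -0.039,"wx": 0,"wy": 0,"wz": 0,"fingers": 0.5},
])

```text
clock: 1.02
eef_pos: [164.7, -474.8, 469.3]
tool_rot: [0.204, 1.57, -1.033]
force: [0.4, -0.8, 0.1]
width: 42.5
```

Call:
servo_tool([
  {"dx": -0.063,"dy": 0,"dz": -0.039,"wx": 0,"wy": 0,"wz": 0,"fingers": 0.5},
  {"dx": -0.063,"dy": 0,"dz": -0.039,"wx": 0,"wy": 0,"wz": 0,"fingers": 0.5},
])

```text
clock: 1.27
eef_pos: [145.4, -419.4, 563.8]
tool_rot: [0.14, 1.57, -1.097]
force: [0.2, -0.6, -0.1]
width: 43.1
```

Call:
servo_tool([
  {"dx": 0,"dy": 0.06,"dz": -0.004,"wx": -0.63,"wy": 0,"wz": 0,"fingers": 0.5},
  {"dx": 0,"dy": 0.06,"dz": -0.005,"wx": -0.63,"wy": 0,"wz": 0,"fingers": 0.5},
  {"dx": 0,"dy": 0.06,"dz": -0.008,"wx": -0.63,"wy": 0,"wz": 0,"fingers": 0.5},
  {"dx": 0,"dy": 0.059,"dz": -0.01,"wx": -0.63,"wy": 0,"wz": 0,"fingers": 0.5},
  {"dx": 0,"dy": 0.059,"dz": -0.012,"wx": -0.63,"wy": 0,"wz": 0,"fingers": 0.5},
])

```text
clock: 1.9
eef_pos: [331.8, -294.3, 562.1]
tool_rot: [0.194, 1.57, -0.711]
force: [0.0, -0.2, 0.7]
width: 42.4
```

Call:
servo_tool([
  {"dx": 0,"dy": 0.059,"dz": -0.014,"wx": -0.63,"wy": 0,"wz": 0,"fingers": 0.5},
  {"dx": 0,"dy": 0.057,"dz": -0.016,"wx": -0.63,"wy": 0,"wz": 0,"fingers": 0.5},
  {"dx": 0,"dy": 0.057,"dz": -0.018,"wx": -0.63,"wy": 0,"wz": 0,"fingers": 0.5},
  {"dx": 0,"dy": 0.057,"dz": -0.02,"wx": -0.63,"wy": 0,"wz": 0,"fingers": 0.5},
  {"dx": 0,"dy": 0.056,"dz": -0.022,"wx": -0.63,"wy": 0,"wz": 0,"fingers": 0.5},
])

```text
clock: 2.52
eef_pos: [432.1, -95.2, 562.1]
tool_rot: [0.331, 1.571, -0.244]
force: [0.5, 1.1, 0.4]
width: 42.7
```

```bash
cat >> h.py <<'E'
def tcpG(G,R,off=17): return np.asarray(G)+R.apply([off,0,0])
E
python3 - <<'E'
from h import *
p,R=pose();q=np.load('q.npy');tau=-.45
s=ctrl.read_state();print(np.round(s['qpos'],2))
psi0=np.arctan2(R.as_matrix()[1,2],R.as_matrix()[0,2]);print(psi0)
g=b2w(q[:3],stay(0,92))[0]
R1=Rt(q[2],tau);S=tcpG(g,R1)-R1.apply([110,0,0]);print(S)
n=10;W=[]
for k in range(1,n+1):
    f=k/n; W.append((p+(S-p)*f,Rt(psi0+(q[2]-psi0)*f,tau*f)))
o,pe,Re=path(p,R,W);show(o);print(pe)
E
```

```text
[ 0.5   0.12 -0.42  1.4   0.05  1.63 -0.48]
-0.5752012183285264
[437.24101794 330.04872301 140.74158052]
1 [0.056, 0.048, -0.03, -0.5, -0.01, -0.43] 
2 [0.054, 0.052, -0.028, -0.49, -0.03, -0.43] 
3 [0.051, 0.056, -0.025, -0.5, -0.06, -0.43] 
4 [0.049, 0.059, -0.023, -0.49, -0.08, -0.43] 
5 [0.046, 0.062, -0.019, -0.48, -0.1, -0.43] 
6 [0.043, 0.065, -0.017, -0.48, -0.12, -0.43] 
7 [0.039, 0.068, -0.014, -0.48, -0.14, -0.43] 
8 [0.036, 0.071, -0.012, -0.47, -0.17, -0.43] 
9 [0.033, 0.072, -0.008, -0.46, -0.18, -0.43] 
10 [0.029, 0.074, -0.005, -0.45, -0.21, -0.43] 
[437.51320747 330.1121879  140.93473718]
```

Call:
servo_tool([
  {"dx": 0.056,"dy": 0.048,"dz": -0.03,"wx": -0.5,"wy": -0.01,"wz": -0.43,"fingers": 0.5},
  {"dx": 0.054,"dy": 0.052,"dz": -0.028,"wx": -0.49,"wy": -0.03,"wz": -0.43,"fingers": 0.5},
  {"dx": 0.051,"dy": 0.056,"dz": -0.025,"wx": -0.5,"wy": -0.06,"wz": -0.43,"fingers": 0.5},
  {"dx": 0.049,"dy": 0.059,"dz": -0.023,"wx": -0.49,"wy": -0.08,"wz": -0.43,"fingers": 0.5},
  {"dx": 0.046,"dy": 0.062,"dz": -0.019,"wx": -0.48,"wy": -0.1,"wz": -0.43,"fingers": 0.5},
])

```text
clock: 3.15
eef_pos: [435.0, 116.8, 350.5]
tool_rot: [-1.562, 1.345, -1.878]
force: [1.2, 0.2, 0.1]
width: 43.0
```

Call:
servo_tool([
  {"dx": 0.043,"dy": 0.065,"dz": -0.017,"wx": -0.48,"wy": -0.12,"wz": -0.43,"fingers": 0.5},
  {"dx": 0.039,"dy": 0.068,"dz": -0.014,"wx": -0.48,"wy": -0.14,"wz": -0.43,"fingers": 0.5},
  {"dx": 0.036,"dy": 0.071,"dz": -0.012,"wx": -0.47,"wy": -0.17,"wz": -0.43,"fingers": 0.5},
  {"dx": 0.033,"dy": 0.072,"dz": -0.008,"wx": -0.46,"wy": -0.18,"wz": -0.43,"fingers": 0.5},
  {"dx": 0.029,"dy": 0.074,"dz": -0.005,"wx": -0.45,"wy": -0.21,"wz": -0.43,"fingers": 0.5},
])

```text
clock: 3.78
eef_pos: [438.4, 330.0, 139.5]
tool_rot: [-1.568, 1.119, -1.625]
force: [1.1, 0.8, 0.3]
width: 42.8
```

```bash
python3 - <<'E'
from h import *
s=ctrl.read_state();p,R=pose(s);q=np.load('q.npy');print(np.round(s['qpos'],2),p,R.as_matrix().round(3).tolist())
a=ctrl.get_image("scene")[110:310,120:330,::-1];b=ctrl.get_image("top")[90:270,100:280,::-1]
cv2.imwrite("pics/c1.png",np.hstack([cv2.resize(a,(420,400),interpolation=2),cv2.resize(b,(380,400),interpolation=2)]))
g=b2w(q[:3],stay(0,92))[0];R1=Rt(q[2],-.45)
W=[(p+(tcpG(g,R1)-p)*k/3,R1) for k in(1,2,3)]
o,pe,Re=path(p,R,W);show(o);print(pe)
E
```

```text
[-0.55  0.84 -0.56  1.59  0.64  1.31 -1.42] [438.43442006 329.96617013 139.50885274] [[-0.023, 0.051, 0.998], [-0.436, 0.898, -0.056], [-0.9, -0.437, 0.001]]
1 [0.048, -0.0, -0.001, -0.01, 0.01, 0.02] 
2 [0.049, -0.0, -0.0, -0.0, -0.0, -0.0] 
3 [0.048, -0.001, -0.001, -0.0, -0.0, -0.0] 
[434.2826769  282.11572204  41.92489842]
```

View pics/c1.png

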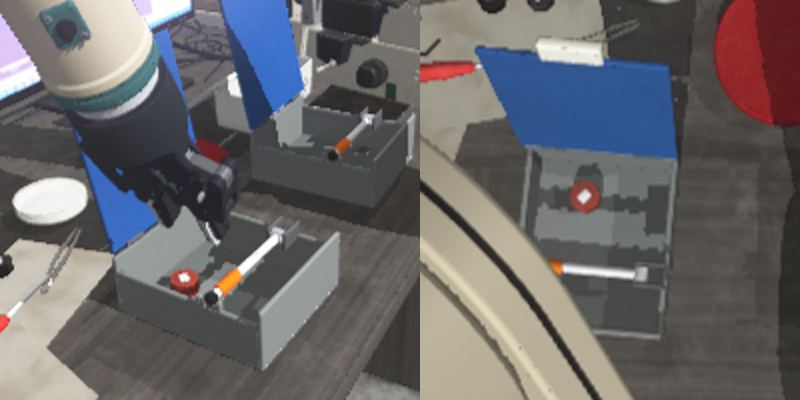

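Call:
servo_tool([
  {"dx": 0.048,"dy": 0,"dz": -0.001,"wx": 0,"wy": 0,"wz": 0,"fingers": 0.5},
  {"dx": 0.049,"dy": 0,"dz": 0,"wx": 0,"wy": 0,"wz": 0,"fingers": 0.5},
  {"dx": 0.048,"dy": 0,"dz": -0.001,"wx": 0,"wy": 0,"wz": 0,"fingers": 0.5},
  {"dx": 0,"dy": 0,"dz": 0,"wx": 0,"wy": 0,"wz": 0,"fingers": 0.5},
])

```text
clock: 4.38
eef_pos: [433.4, 278.6, 42.2]
tool_rot: [-1.575, 1.116, -1.634]
force: [0.1, 0.1, 0.3]
width: 42.7
```

```bash
python3 - <<'E'
from h import *
s=ctrl.read_state();p,R=pose(s);q=np.load('q.npy');print(np.round(s['qpos'],2),p,s['force'],s['width'])
a=ctrl.get_image("scene")[180:310,170:310,::-1];b=ctrl.get_image("top")[130:260,110:250,::-1]
cv2.imwrite("pics/c2.png",np.hstack([cv2.resize(a,(420,390),interpolation=2),cv2.resize(b,(380,390),interpolation=2)]))
E
```

```text
[-0.52  0.94 -0.51  1.74  0.74  1.11 -1.51] [433.39523562 278.58579816  42.23048762] [0.11291672 0.06191512 0.2709566 ] 42.73498713867163
```

View pics/c2.png

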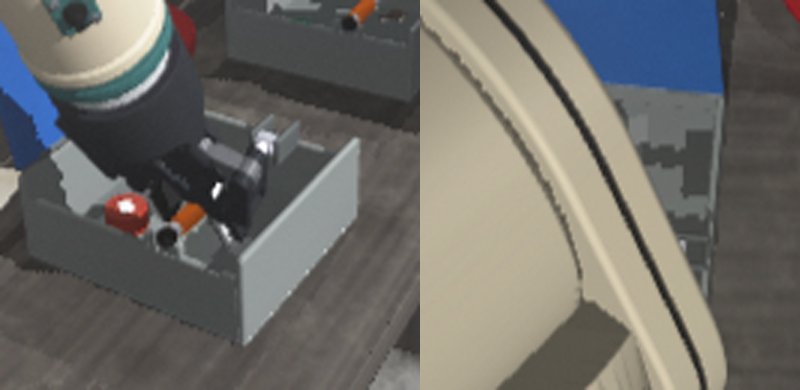

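Both views fit: in the scene crop the fingers straddle the stay just behind the orange sleeve end, near (200,215). Now I'll close.

Call:
servo_tool([
  {"dx": 0,"dy": 0.006,"dz": 0,"wx": 0,"wy": 0,"wz": 0,"fingers": 0.7},
  {"dx": 0,"dy": 0,"dz": 0,"wx": 0,"wy": 0,"wz": 0,"fingers": 1},
  {"dx": 0,"dy": 0,"dz": 0,"wx": 0,"wy": 0,"wz": 0,"fingers": 1},
  {"dx": 0,"dy": 0,"dz": 0,"wx": 0,"wy": 0,"wz": 0,"fingers": 1},
])

```text
clock: 4.97
eef_pos: [435.7, 287.9, 42.1]
tool_rot: [-1.562, 1.125, -1.62]
force: [4.4, 4.5, 4.7]
width: 11.3
```

```bash
python3 - <<'E'
from h import *
s=ctrl.read_state();p,R=pose(s);q=np.load('q.npy')
piv=b2w(q[:3],stay(0,0))[0];ax=np.array([np.cos(q[2]),np.sin(q[2]),0])
G=tcpG(p,R,-17);print("G",G,"in box",Ro.from_rotvec([0,0,-q[2]]).apply(G-np.r_[q[:2],0]),s['force'],s['width'])
n=20;W=[]
for k in range(1,n+1):
    r=Ro.from_rotvec(ax*1.70*k/n);W.append((piv+r.apply(p-piv),r*R))
o,pe,Re=path(p,R,W);show(o);print(pe)
E
```

```text
G [436.02987065 295.19550831  57.41822969] in box [-27.28637768  47.58484477  57.41822969] [4.39220299 4.51133575 4.66247327] 11.251866478059418
1 [-0.01, -0.003, 0.0, 0.0, 0.0, 0.81] 
2 [-0.01, -0.004, 0.0, 0.0, 0.0, 0.81] 
3 [-0.009, -0.003, 0.0, 0.01, 0.01, 0.82] 
4 [-0.01, -0.003, 0.0, -0.0, -0.0, 0.81] 
5 [-0.01, -0.004, 0.0, 0.0, -0.0, 0.81] 
6 [-0.01, -0.003, 0.0, 0.0, 0.0, 0.81] 
7 [-0.01, -0.003, 0.0, 0.01, 0.0, 0.81] 
8 [-0.01, -0.003, 0.0, -0.0, 0.01, 0.81] 
9 [-0.009, -0.004, 0.0, 0.0, -0.0, 0.82] 
10 [-0.01, -0.003, 0.0, 0.0, -0.0, 0.81] 
11 [-0.01, -0.003, 0.0, 0.0, 0.0, 0.81] 
12 [-0.01, -0.004, 0.0, 0.01, 0.0, 0.81] 
13 [-0.01, -0.003, 0.0, -0.0, 0.01, 0.81] 
14 [-0.01, -0.003, 0.0, 0.0, -0.0, 0.81] 
15 [-0.009, -0.004, 0.001, 0.0, -0.0, 0.82] 
16 [-0.01, -0.003, -0.0, 0.01, 0.0, 0.81] 
17 [-0.01, -0.003, -0.0, -0.0, 0.0, 0.81] 
18 [-0.01, -0.004, -0.0, 0.0, 0.01, 0.81] 
19 [-0.01, -0.003, -0.0, 0.0, -0.0, 0.81] 
20 [-0.009, -0.003, -0.0, 0.0, -0.0, 0.81] 
[431.11234721 201.2279286  148.42853798]
```

Call:
servo_tool([
  {"dx": -0.0098,"dy": -0.0033,"dz": 0,"wx": 0,"wy": 0,"wz": 0.81,"fingers": 1},
  {"dx": -0.0098,"dy": -0.0033,"dz": 0,"wx": 0,"wy": 0,"wz": 0.81,"fingers": 1},
  {"dx": -0.0098,"dy": -0.0033,"dz": 0,"wx": 0,"wy": 0,"wz": 0.81,"fingers": 1},
  {"dx": -0.0098,"dy": -0.0033,"dz": 0,"wx": 0,"wy": 0,"wz": 0.81,"fingers": 1},
  {"dx": -0.0098,"dy": -0.0033,"dz": 0,"wx": 0,"wy": 0,"wz": 0.81,"fingers": 1},
])

```text
clock: 5.6
eef_pos: [435.5, 285.8, 80.9]
tool_rot: [-1.4, 1.551, -1.457]
force: [4.7, 1.8, -0.2]
width: 10.9
```

```bash
python3 - <<'E'
from h import *
s=ctrl.read_state();p,R=pose(s);q=np.load('q.npy')
print(np.round(s['qpos'],2),s['force'],s['width'])
G=tcpG(p,R,-17);B=Ro.from_rotvec([0,0,-q[2]]).apply(G-np.r_[q[:2],0]);print(B,np.hypot(B[1]+50,B[2]-57),np.arctan2(B[2]-57,B[1]+50),np.arctan2(R.as_matrix()[1,0],-R.as_matrix()[2,0]))
a=ctrl.get_image("scene")[150:310,150:310,::-1];b=ctrl.get_image("top")[130:260,110:250,::-1]
cv2.imwrite("pics/c3.png",np.hstack([cv2.resize(a,(420,420),interpolation=2),cv2.resize(b,(380,420),interpolation=2)]))
E
```

```text
[-0.23  0.76 -0.65  1.98  0.77  0.67 -1.44] [ 4.65354947  1.78890544 -0.22621363] 10.944896405444345
[-27.34695666  38.53488943  97.89828009] 97.52484791278594 0.4327431548879375 -0.019813245863219513
```

View pics/c3.png

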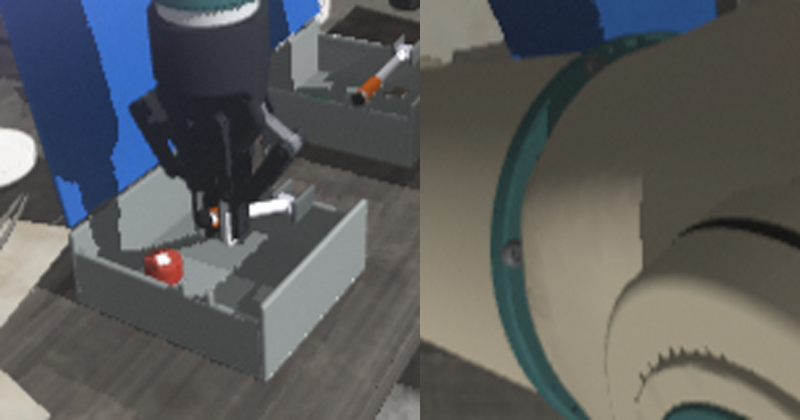

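The stay follows: it's tilted up about 0.43 rad in the scene crop, ball near (208,215), with forces under 5 N. Carrying on.

Call:
servo_tool([
  {"dx": -0.0098,"dy": -0.0033,"dz": 0,"wx": 0,"wy": 0,"wz": 0.81,"fingers": 1},
  {"dx": -0.0098,"dy": -0.0033,"dz": 0,"wx": 0,"wy": 0,"wz": 0.81,"fingers": 1},
  {"dx": -0.0098,"dy": -0.0033,"dz": 0,"wx": 0,"wy": 0,"wz": 0.81,"fingers": 1},
  {"dx": -0.0098,"dy": -0.0033,"dz": 0,"wx": 0,"wy": 0,"wz": 0.81,"fingers": 1},
  {"dx": -0.0098,"dy": -0.0033,"dz": 0,"wx": 0,"wy": 0,"wz": 0.81,"fingers": 1},
])

```text
clock: 6.32
eef_pos: [434.4, 267.6, 115.3]
tool_rot: [1.563, 1.168, 1.505]
force: [2.8, 0.6, -3.4]
width: 10.9
```

```bash
cat > st.py <<'E'
from h import *
s=ctrl.read_state();p,R=pose(s);q=np.load('q.npy')
print(np.round(s['qpos'],2),s['force'].round(1) if hasattr(s['force'],'round') else s['force'],s['width'])
G=tcpG(p,R,-17);B=Ro.from_rotvec([0,0,-q[2]]).apply(G-np.r_[q[:2],0]);M=R.as_matrix();print(B,"r",np.hypot(B[1]+50,B[2]-57),"ang",np.arctan2(B[2]-57,B[1]+50),"tau",np.arctan2(M[1,0],-M[2,0]),"jaw",M[:,2].round(3))
E
python3 st.py
```

```text
[ 0.2   0.75 -0.86  2.18  0.78  0.27 -1.24] [ 2.8  0.6 -3.4] 10.87490443968881
[-27.46390128  13.25048298 130.94113226] r 97.30320980338938 ang 0.8631659543004858 tau 0.40201245646251443 jaw [ 0.998 -0.058  0.003]
```

Call:
servo_tool([
  {"dx": -0.0098,"dy": -0.0033,"dz": 0,"wx": 0,"wy": 0,"wz": 0.81,"fingers": 1},
  {"dx": -0.0098,"dy": -0.0033,"dz": 0,"wx": 0,"wy": 0,"wz": 0.81,"fingers": 1},
])

```text
clock: 6.58
eef_pos: [433.9, 256.3, 126.5]
tool_rot: [1.565, 1.0, 1.507]
force: [1.7, 0.0, -7.0]
width: 10.9
```

```bash
python3 st.py
```

```text
[ 0.45  0.87 -1.06  2.24  1.04  0.24 -1.37] [ 1.7  0.  -7. ] 10.928722145754728
[-27.32591559  -0.5113493  140.7654842 ] r 97.2922550420772 ang 1.0371689732419433 tau 0.5695506234669437 jaw [ 0.998 -0.059  0.003]
```

Call:
servo_tool([
  {"dx": -0.0098,"dy": -0.0033,"dz": 0,"wx": 0,"wy": 0,"wz": 0.81,"fingers": 1},
  {"dx": -0.0098,"dy": -0.0033,"dz": 0,"wx": 0,"wy": 0,"wz": 0.81,"fingers": 1},
])

```text
clock: 6.82
eef_pos: [433.1, 243.4, 135.3]
tool_rot: [1.568, 0.83, 1.509]
force: [2.6, 2.8, -5.1]
width: 11.2
```

```bash
python3 st.py
```

```text
[ 0.65  1.05 -1.22  2.27  1.2   0.25 -1.39] [ 2.6  2.8 -5.1] 11.17653278366939
[-27.44608092 -15.7771061  147.85893791] r 97.09043756123745 ang 1.2105714332642885 tau 0.7400737611094438 jaw [ 0.998 -0.059  0.002]
```

```bash
cat >> st.py <<'E'
import sys
if len(sys.argv)>1:
    a1,n,dt=map(float,sys.argv[1:4]);n=int(n)
    ang=np.arctan2(B[2]-57,B[1]+50);r=np.hypot(B[1]+50,B[2]-57);W=[]
    ax=np.array([np.cos(q[2]),np.sin(q[2]),0])
    for k in range(1,n+1):
        a=ang+(a1-ang)*k/n
        Rn=Ro.from_rotvec(ax*dt*k/n)*R
        g=b2w(q[:3],[B[0],-50+r*np.cos(a),57+r*np.sin(a)])[0]
        W.append((tcpG(g,Rn),Rn))
    o,pe,Re=path(p,R,W);show(o);print(pe)
E
python3 st.py 1.73 7 0.0
```

```text
[ 0.65  1.05 -1.22  2.27  1.2   0.25 -1.39] [ 2.6  2.8 -5.1] 11.17653278366939
[-27.44608092 -15.7771061  147.85893791] r 97.09043756123745 ang 1.2105714332642885 tau 0.7400737611094438 jaw [ 0.998 -0.059  0.002]
1 [-0.008, -0.005, 0.0, 0.0, 0.0, 0.0] 
2 [-0.008, -0.005, 0.0, 0.0, 0.0, 0.0] 
3 [-0.008, -0.006, 0.0, 0.0, 0.0, 0.0] 
4 [-0.007, -0.006, 0.0, 0.0, 0.0, 0.0] 
5 [-0.007, -0.007, 0.0, 0.0, 0.0, 0.0] 
6 [-0.006, -0.007, 0.0, 0.0, 0.0, 0.0] 
7 [-0.006, -0.008, 0.0, 0.0, 0.0, 0.0] 
[430.13417762 193.81949595 140.70748739]
```

Call:
servo_tool([
  {"dx": -0.008,"dy": -0.005,"dz": 0,"wx": 0,"wy": 0,"wz": 0,"fingers": 1},
  {"dx": -0.008,"dy": -0.005,"dz": 0,"wx": 0,"wy": 0,"wz": 0,"fingers": 1},
  {"dx": -0.008,"dy": -0.006,"dz": 0,"wx": 0,"wy": 0,"wz": 0,"fingers": 1},
])

```text
clock: 7.2
eef_pos: [431.4, 219.5, 137.2]
tool_rot: [1.573, 0.84, 1.513]
force: [6.2, -0.4, -10.2]
width: 10.3
```

```bash
python3 st.py 1.73 4 0.0;  python3 - <<'E'
from h import *
a=ctrl.get_image("scene")[100:310,150:360,::-1]
cv2.imwrite("pics/c4.png",cv2.resize(a,(600,600),interpolation=2))
E
```

```text
[ 0.7   1.04 -1.23  2.27  1.04  0.27 -1.21] [  6.2  -0.4 -10.2] 10.299052132929203
[-27.80712986 -39.61191554 149.82137514] r 93.4008564285187 ang 1.4593453005383021 tau 0.7297676409933398 jaw [ 0.998 -0.06  -0.001]
1 [-0.006, -0.006, 0.0, 0.0, 0.0, 0.0] 
2 [-0.006, -0.006, 0.0, 0.0, 0.0, 0.0] 
3 [-0.005, -0.007, 0.0, 0.0, 0.0, 0.0] 
4 [-0.005, -0.007, 0.0, 0.0, 0.0, 0.0] 
[429.83484833 193.99728162 136.43622523]
```

View pics/c4.png

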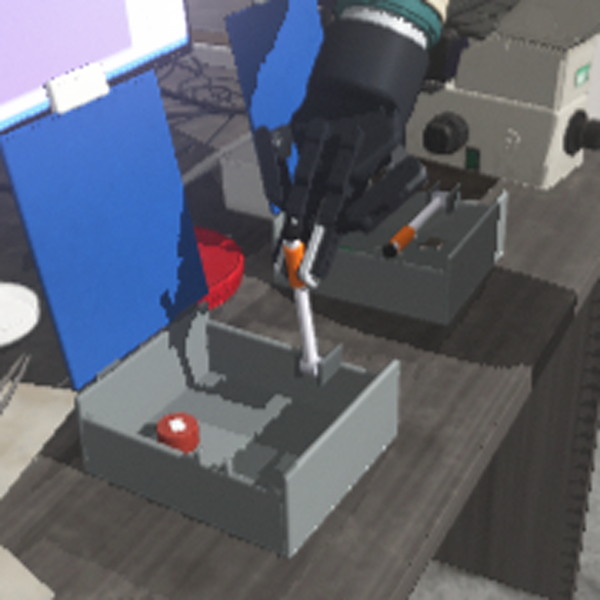

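The stay is now nearly upright, with pivot at (312,370) and sleeve at (295,265) in the crop. I'll push the last bit to the stop.

Call:
servo_tool([
  {"dx": -0.006,"dy": -0.006,"dz": 0,"wx": 0,"wy": 0,"wz": 0,"fingers": 1},
  {"dx": -0.006,"dy": -0.006,"dz": 0,"wx": 0,"wy": 0,"wz": 0,"fingers": 1},
  {"dx": -0.005,"dy": -0.007,"dz": 0,"wx": 0,"wy": 0,"wz": 0,"fingers": 1},
  {"dx": -0.005,"dy": -0.007,"dz": 0,"wx": 0,"wy": 0,"wz": 0,"fingers": 1},
])

```text
clock: 7.75
eef_pos: [430.0, 193.5, 135.6]
tool_rot: [1.574, 0.841, 1.513]
force: [9.6, -0.4, -17.3]
width: 6.3
```

```bash
python3 st.py 1.75 1 0.0;  python3 - <<'E'
from h import *
a=ctrl.get_image("scene")[100:310,150:360,::-1]
cv2.imwrite("pics/c5.png",cv2.resize(a,(600,600),interpolation=2))
q=np.load('q.npy');print([ (proj('scene',b2w(q[:3],[stay(t,r) for r in(0,92,125)]))-[150,100])*600/210 for t in (1.57,1.7)])
E
```

```text
[ 0.76  1.04 -1.23  2.27  0.92  0.3  -1.05] [  9.6  -0.4 -17.3] 6.315382971378297
[-27.74471878 -65.57381562 148.25461748] r 92.57401873630734 ang 1.739831097814959 tau 0.7285281226111296 jaw [ 0.998 -0.06  -0.002]
1 [-0.001, -0.001, 0.0, 0.0, 0.0, 0.0] 
[429.91694271 192.48719997 135.63870151]
[array([[313.1740575 , 362.22679321],
       [311.39935345, 248.31190306],
       [310.70927665, 204.01718084]]), array([[313.1740575 , 362.22679321],
       [320.31761166, 242.32760217],
       [323.04680805, 196.52009079]])]
```

View pics/c5.png

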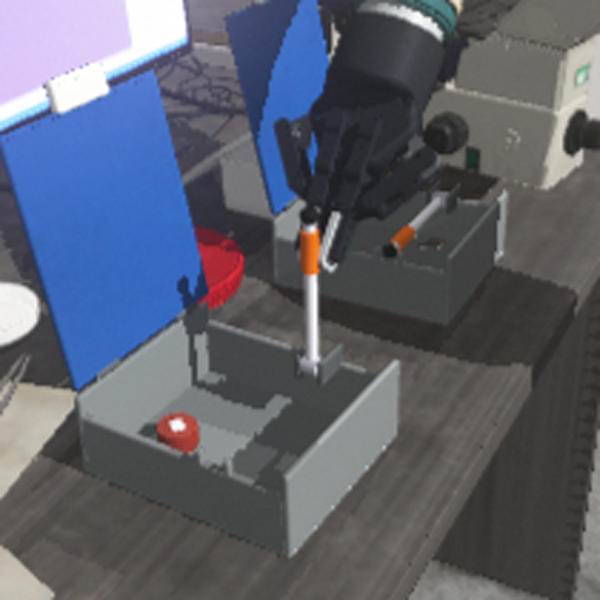

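In the crop, the sleeve at (309,250) has slid toward the pad edge (width 6.3), and the stay stands at only about 1.55 rad. I'll open, back off, go round to the +y side and push it to the stop with closed fingers.

Call:
servo_tool([
  {"dx": 0,"dy": 0,"dz": 0,"wx": 0,"wy": 0,"wz": 0,"fingers": 0.6},
  {"dx": 0,"dy": 0,"dz": 0,"wx": 0,"wy": 0,"wz": 0,"fingers": 0.6},
  {"dx": -0.03,"dy": 0,"dz": 0,"wx": 0,"wy": 0,"wz": 0,"fingers": 0.6},
  {"dx": -0.05,"dy": 0,"dz": 0,"wx": 0,"wy": 0,"wz": 0,"fingers": 0.6},
])

```text
clock: 8.3
eef_pos: [425.5, 162.1, 176.1]
tool_rot: [1.574, 0.836, 1.519]
force: [-0.7, -0.9, -0.1]
width: 34.2
```

```bash
python3 st.py;  python3 - <<'E'
from h import *
a=ctrl.get_image("scene")[100:310,150:360,::-1]
cv2.imwrite("pics/c6.png",cv2.resize(a,(600,600),interpolation=2))
E
```

```text
[ 0.86  0.93 -1.23  2.24  0.42  0.35 -0.55] [-0.7 -0.9 -0.1] 34.22803877359532
[-30.45115875 -97.32476976 188.71421164] r 139.95809151476166 ang 1.9157310958155274 tau 0.7337693412771931 jaw [ 0.999 -0.054 -0.002]
```

View pics/c6.png

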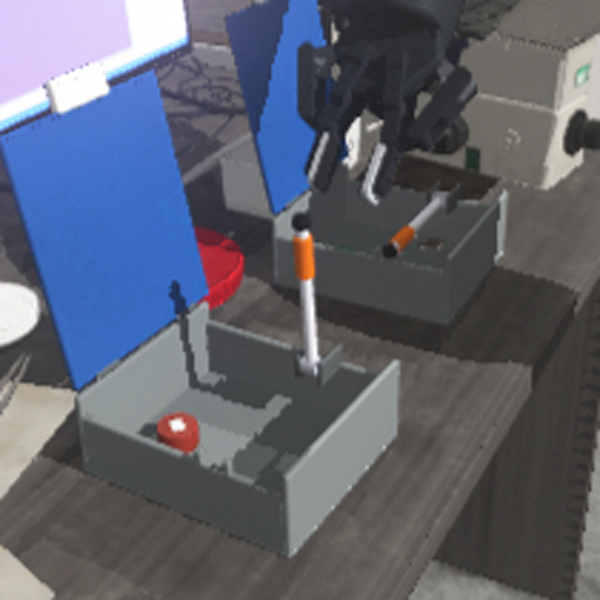

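```bash
python3 - <<'E'
from h import *
p,R=pose();q=np.load('q.npy')
t=lambda y,z:np.r_[b2w(q[:3],[-28,y,z])[0]]
K=[(p,.73),(t(-95,262),.45),(t(40,262),0),(t(35,140),0)];W=[]
for (a,ta),(b,tb),n in zip(K[:-1],K[1:],(2,3,3)):
    for k in range(1,n+1): W.append((a+(b-a)*k/n,Rt(q[2],ta+(tb-ta)*k/n)))
o,pe,Re=path(p,R,W);show(o);print(pe)
E
```

```text
1 [-0.045, 0.034, 0.001, -0.0, 0.01, -1.37] LIM
2 [-0.049, 0.027, 0.0, -0.01, 0.0, -1.34] LIM
3 [0.026, 0.054, 0.0, 0.0, 0.0, -1.43] LIM
4 [0.018, 0.057, 0.0, 0.0, 0.0, -1.44] LIM
5 [0.009, 0.059, 0.0, 0.0, 0.01, -1.43] LIM
6 [0.054, -0.002, 0.001, 0.0, -0.0, 0.0] 
7 [0.054, -0.002, -0.0, 0.0, -0.0, 0.0] 
8 [0.054, -0.002, -0.0, 0.0, -0.0, 0.0] 
[434.96724575 283.00506719 140.29738648]
```

```bash
python3 - <<'E'
from h import *
p,R=pose();q=np.load('q.npy')
t=lambda y,z:np.r_[b2w(q[:3],[-28,y,z])[0]]
K=[(p,.73),(t(-95,262),.46),(t(30,262),0),(t(25,140),0)];W=[]
for (a,ta),(b,tb),n in zip(K[:-1],K[1:],(3,5,3)):
    for k in range(1,n+1): W.append((a+(b-a)*k/n,Rt(q[2],ta+(tb-ta)*k/n)))
o,pe,Re=path(p,R,W);show(o);print(pe)
E
```

```text
1 [-0.03, 0.022, 0.0, -0.0, 0.01, -0.9] 
2 [-0.032, 0.02, 0.001, -0.01, 0.0, -0.86] 
3 [-0.034, 0.017, 0.0, 0.0, 0.0, -0.86] 
4 [0.015, 0.029, 0.0, 0.0, 0.0, -0.87] 
5 [0.012, 0.032, 0.0, 0.0, 0.01, -0.88] 
6 [0.009, 0.032, 0.0, 0.0, -0.0, -0.88] 
7 [0.007, 0.033, 0.001, 0.0, -0.0, -0.88] 
8 [0.003, 0.033, -0.0, 0.0, -0.0, -0.88] 
9 [0.054, -0.003, -0.0, 0.01, -0.0, 0.0] 
10 [0.054, -0.002, -0.0, -0.0, -0.0, 0.0] 
11 [0.054, -0.002, -0.0, -0.0, -0.0, 0.0] 
[434.38701006 272.6711136  140.25891828]
```

Call:
servo_tool([
  {"dx": -0.03,"dy": 0.022,"dz": 0,"wx": 0,"wy": 0,"wz": -0.9,"fingers": 1},
  {"dx": -0.032,"dy": 0.02,"dz": 0.001,"wx": 0,"wy": 0,"wz": -0.86,"fingers": 1},
  {"dx": -0.034,"dy": 0.017,"dz": 0,"wx": 0,"wy": 0,"wz": -0.86,"fingers": 1},
  {"dx": 0.015,"dy": 0.029,"dz": 0,"wx": 0,"wy": 0,"wz": -0.87,"fingers": 1},
  {"dx": 0.012,"dy": 0.032,"dz": 0,"wx": 0,"wy": 0,"wz": -0.88,"fingers": 1},
])

```text
clock: 8.98
eef_pos: [430.1, 203.9, 259.9]
tool_rot: [1.566, 1.3, 1.508]
force: [0.0, -0.4, 0.4]
width: 0.1
```

Call:
servo_tool([
  {"dx": 0.009,"dy": 0.032,"dz": 0,"wx": 0,"wy": 0,"wz": -0.88,"fingers": 1},
  {"dx": 0.007,"dy": 0.033,"dz": 0.001,"wx": 0,"wy": 0,"wz": -0.88,"fingers": 1},
  {"dx": 0.003,"dy": 0.033,"dz": 0,"wx": 0,"wy": 0,"wz": -0.88,"fingers": 1},
  {"dx": 0,"dy": 0,"dz": 0,"wx": 0,"wy": 0,"wz": 0,"fingers": 1},
])

```text
clock: 9.48
eef_pos: [432.9, 284.8, 259.3]
tool_rot: [1.312, 1.57, 1.265]
force: [-0.4, -0.5, 0.5]
width: 0.1
```

```bash
python3 - <<'E'
from h import *
p,R=pose();q=np.load('q.npy');s=ctrl.read_state();print(p,R.as_matrix().round(3).tolist(),np.round(s['qpos'],2),s['force'])
t=lambda y,z:np.r_[b2w(q[:3],[-28,y,z])[0]]
K=[(p,0),(t(25,140),0)];W=[]
for (a,ta),(b,tb),n in zip(K[:-1],K[1:],(3,)):
    for k in range(1,n+1): W.append((a+(b-a)*k/n,Rt(q[2],ta+(tb-ta)*k/n)))
o,pe,Re=path(p,R,W);show(o);print(pe)
a=ctrl.get_image("scene")[100:310,150:360,::-1]
cv2.imwrite("pics/c7.png",cv2.resize(a,(600,600),interpolation=2))
E
```

```text
[432.88060557 284.82831808 259.25023197] [[0.0, 0.047, 0.999], [0.001, 0.999, -0.047], [-1.0, 0.001, 0.0]] [-0.09  0.51 -0.81  1.83  0.44  0.99 -1.13] [-0.42709599 -0.51082813  0.50079122]
1 [0.053, -0.005, 0.001, 0.08, 0.0, -0.01] 
2 [0.053, -0.006, 0.001, -0.0, 0.0, -0.0] 
3 [0.053, -0.005, 0.0, -0.0, 0.0, -0.0] 
[433.78271148 272.82214706 139.99535752]
```

View pics/c7.png

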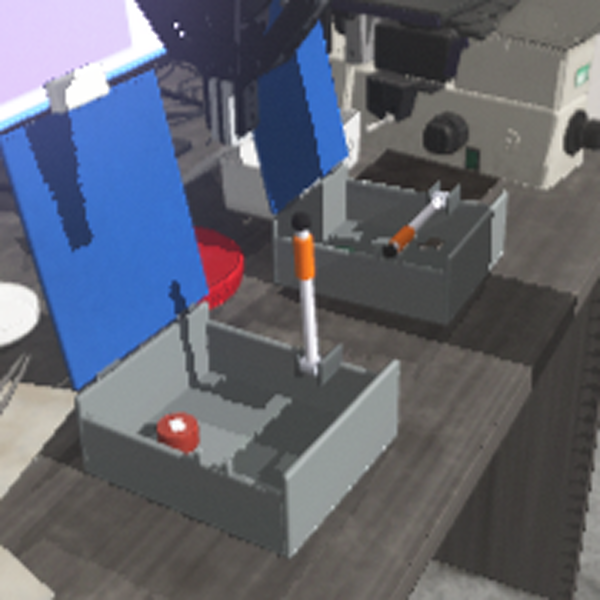

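Call:
servo_tool([
  {"dx": 0.053,"dy": -0.005,"dz": 0.001,"wx": 0,"wy": 0,"wz": 0,"fingers": 1},
  {"dx": 0.053,"dy": -0.006,"dz": 0.001,"wx": 0,"wy": 0,"wz": 0,"fingers": 1},
  {"dx": 0.053,"dy": -0.005,"dz": 0,"wx": 0,"wy": 0,"wz": 0,"fingers": 1},
  {"dx": 0,"dy": -0.03,"dz": 0,"wx": 0,"wy": 0,"wz": 0,"fingers": 1},
  {"dx": 0,"dy": -0.03,"dz": 0,"wx": 0,"wy": 0,"wz": 0,"fingers": 1},
])

```text
clock: 10.15
eef_pos: [432.5, 219.3, 138.8]
tool_rot: [-2.371, 1.567, -2.43]
force: [-0.1, 0.6, 0.5]
width: -0.3
```

Call:
servo_tool([
  {"dx": 0,"dy": -0.015,"dz": 0,"wx": 0,"wy": 0,"wz": 0,"fingers": 1},
  {"dx": 0,"dy": -0.008,"dz": 0,"wx": 0,"wy": 0,"wz": 0,"fingers": 1},
  {"dx": 0,"dy": 0,"dz": 0,"wx": 0,"wy": 0,"wz": 0,"fingers": 1},
])

```text
clock: 10.52
eef_pos: [432.5, 204.8, 140.1]
tool_rot: [-2.672, 1.57, -2.729]
force: [-0.9, 0.5, -0.4]
width: -0.0
```

```bash
python3 st.py;  python3 - <<'E'
from h import *
a=ctrl.get_image("scene")[100:310,150:360,::-1]
cv2.imwrite("pics/c8.png",cv2.resize(a,(600,600),interpolation=2))
E
```

```text
[-0.03  0.61 -0.69  2.06  0.62  0.68 -1.19] [-0.9  0.5 -0.4] -0.040422144870070974
[-25.85613478 -42.84343071 157.07707244] r 100.33263134501537 ang 1.4994072722556868 tau -0.0001397585035901163 jaw [ 0.998 -0.057 -0.   ]
```

View pics/c8.png

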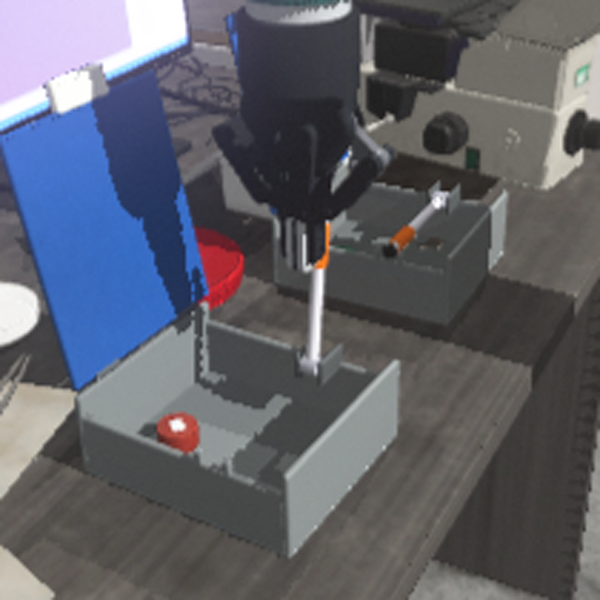

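The stay now leans outward (pivot (312,368), sleeve (324,245)), and no stop force shows yet. I'll push on in small steps until one appears.

Call:
servo_tool([
  {"dx": 0,"dy": -0.006,"dz": 0,"wx": 0,"wy": 0,"wz": 0,"fingers": 1},
  {"dx": 0,"dy": 0,"dz": 0,"wx": 0,"wy": 0,"wz": 0,"fingers": 1},
])

```text
clock: 10.82
eef_pos: [432.4, 204.1, 140.3]
tool_rot: [1.457, 1.565, 1.403]
force: [0.1, 8.5, -3.2]
width: 0.0
```

Call:
servo_tool([
  {"dx": 0,"dy": -0.006,"dz": 0,"wx": 0,"wy": 0,"wz": 0,"fingers": 1},
  {"dx": 0,"dy": 0,"dz": 0,"wx": 0,"wy": 0,"wz": 0,"fingers": 1},
])

```text
clock: 11.08
eef_pos: [432.7, 203.6, 140.8]
tool_rot: [1.399, 1.558, 1.346]
force: [0.7, 15.7, -7.7]
width: -0.0
```

The stop is reached: y holds at 204 while the force rises to 16 N. Backing off and looking.

Call:
servo_tool([
  {"dx": 0,"dy": 0.02,"dz": 0,"wx": 0,"wy": 0,"wz": 0,"fingers": 1},
  {"dx": 0,"dy": 0.05,"dz": 0,"wx": 0,"wy": 0,"wz": 0,"fingers": 1},
  {"dx": -0.06,"dy": 0.02,"dz": 0,"wx": 0,"wy": 0,"wz": 0,"fingers": 0.6},
  {"dx": -0.08,"dy": 0,"dz": 0,"wx": 0,"wy": 0,"wz": 0,"fingers": 0.6},
  {"dx": -0.08,"dy": 0,"dz": 0,"wx": 0,"wy": 0,"wz": 0,"fingers": 0.6},
])

```text
clock: 11.7
eef_pos: [435.1, 262.7, 306.2]
tool_rot: [-2.141, 1.567, -2.197]
force: [2.0, 0.5, 0.4]
width: 34.1
```

```bash
python3 - <<'E'
from h import *
p,R=pose();q=np.load('q.npy');print(p)
a=ctrl.get_image("scene");b=ctrl.get_image("top")
cv2.imwrite("pics/c9.png",cv2.resize(a[100:310,150:360,::-1],(600,600),interpolation=2))
cv2.imwrite("pics/c9t.png",cv2.resize(b[90:260,110:280,::-1],(600,600),interpolation=2))
for c in("scene","top"):
  for l in("red_box_grip","red_box_tab","red_box"): print(c,l,[(np.round(d['point'],1).tolist(),round(d['conf'],2)) for d in ctrl.mark_of(l,c)][:3])
print([(t,proj(c,b2w(q[:3],[stay(t,92),stay(t,125)])).round(1).tolist()) for t in (1.57,1.7) for c in("scene","top")])
E
```

```text
[435.08142313 262.69183844 306.22933203]
scene red_box_grip [([259.0, 186.4], 0.62)]
scene red_box_tab [([178.5, 129.4], 0.67), ([259.7, 187.7], 0.52)]
scene red_box [([236.0, 256.5], 0.85), ([175.0, 128.4], 0.43)]
top red_box_grip []
top red_box_tab [([170.4, 112.5], 0.61)]
top red_box []
[(1.57, [[259.0, 186.9], [258.7, 171.4]]), (1.57, [[200.1, 210.0], [198.1, 208.7]]), (1.7, [[262.1, 184.8], [263.1, 168.8]]), (1.7, [[206.6, 210.5], [207.4, 209.5]])]
```

View pics/c9.png

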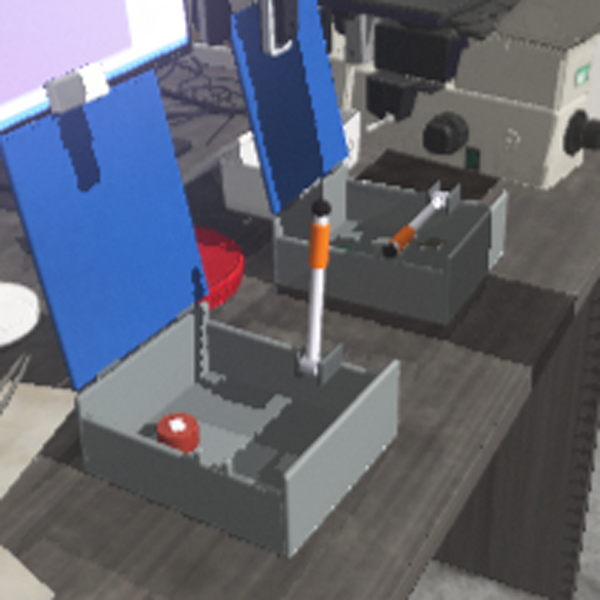

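View pics/c9t.png

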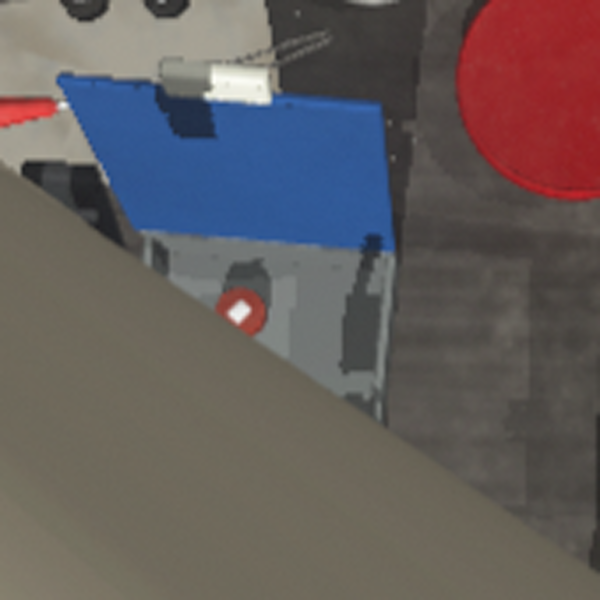

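The stay stands leaning outward: the sleeve at crop (320,243) is image pixel (262.0,185.0), against (262.1,184.8) predicted for 1.70 rad. Next is the lid tab.

```bash
python3 - <<'E'
from h import *
p,R=pose();q=np.load('q.npy');s=ctrl.read_state();print(np.round(s['qpos'],2))
print("tri tab",tri((178.4,130),(171,112.8)), b2w(q[:3],lid(q[3],190))[0])
t=lambda P:b2w(q[:3],P)[0]
K=[p,t([116,0,335]),t([116,0,246])];W=[]
for a,b,n in zip(K[:-1],K[1:],(4,3)):
    for k in range(1,n+1): W.append((a+(b-a)*k/n,Rt(q[2],0)))
o,pe,Re=path(p,R,W);show(o);print(pe)
E
```

```text
[-0.01  0.45 -0.85  1.79  0.38  1.08 -1.05]
tri tab [578.65997022 239.36192581 255.24906454] [578.98361027 239.63898591 258.45822558]
1 [-0.011, -0.005, 0.047, -0.02, -0.03, 0.04] 
2 [-0.01, -0.005, 0.048, 0.0, -0.0, -0.0] 
3 [-0.011, -0.004, 0.047, 0.0, -0.0, -0.0] 
4 [-0.011, -0.005, 0.048, 0.0, -0.0, -0.0] 
5 [0.04, -0.0, -0.0, 0.0, -0.0, -0.0] 
6 [0.04, -0.0, -0.0, 0.0, -0.0, -0.0] 
7 [0.039, -0.0, -0.0, 0.0, -0.0, -0.0] 
[576.52111912 240.05328742 246.10722059]
```

Call:
servo_tool([
  {"dx": -0.011,"dy": -0.005,"dz": 0.047,"wx": 0,"wy": 0,"wz": 0,"fingers": 0.5},
  {"dx": -0.011,"dy": -0.005,"dz": 0.048,"wx": 0,"wy": 0,"wz": 0,"fingers": 0.5},
  {"dx": -0.011,"dy": -0.005,"dz": 0.047,"wx": 0,"wy": 0,"wz": 0,"fingers": 0.5},
  {"dx": -0.011,"dy": -0.005,"dz": 0.048,"wx": 0,"wy": 0,"wz": 0,"fingers": 0.5},
  {"dx": 0,"dy": 0,"dz": 0,"wx": 0,"wy": 0,"wz": 0,"fingers": 0.5},
])

```text
clock: 12.72
eef_pos: [579.3, 238.4, 335.6]
tool_rot: [-2.396, 1.567, -2.456]
force: [-0.6, 0.8, -0.1]
width: 42.6
```

```bash
python3 - <<'E'
from h import *
p,R=pose();q=np.load('q.npy');s=ctrl.read_state();print(p,R.as_matrix().round(3).tolist(),np.round(s['qpos'],2),s['width'])
t=lambda P:b2w(q[:3],P)[0]
K=[p,t([116,0,246])];W=[]
for a,b,n in zip(K[:-1],K[1:],(3,)):
    for k in range(1,n+1): W.append((a+(b-a)*k/n,Rt(q[2],0)))
o,pe,Re=path(p,R,W);show(o);print(pe)
a=ctrl.get_image("scene")[60:260,130:330,::-1]
cv2.imwrite("pics/d1.png",cv2.resize(a,(600,600),interpolation=2))
E
```

```text
[579.32820314 238.35288924 335.63246995] [[-0.003, 0.061, 0.998], [-0.002, 0.998, -0.061], [-1.0, -0.002, -0.003]] [ 0.02  0.61 -0.8   1.42  0.44  1.3  -0.87] 42.60178294818036
1 [0.04, 0.001, -0.001, -0.05, -0.02, 0.02] 
2 [0.04, 0.0, -0.001, -0.0, -0.0, 0.0] 
3 [0.04, 0.001, -0.002, -0.0, -0.0, 0.0] 
[576.30978144 239.94025671 245.63367979]
```

View pics/d1.png

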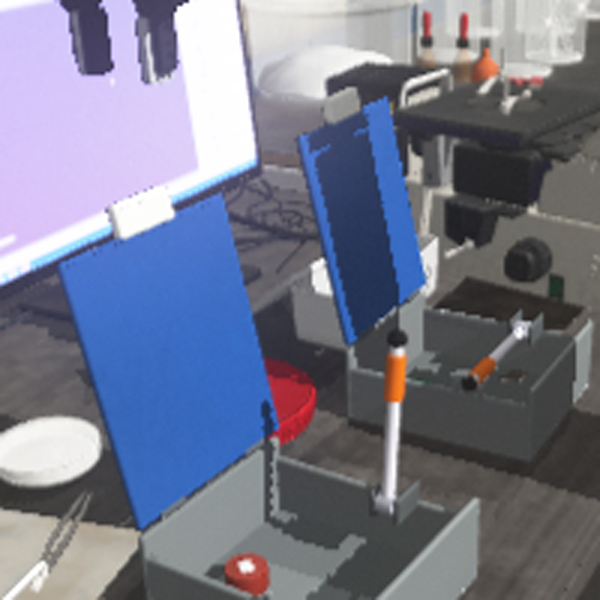

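The fingertips at (90,70) and (158,75) sit over the tab at (143,213) on either side. Descending.

Call:
servo_tool([
  {"dx": 0.04,"dy": 0.001,"dz": -0.001,"wx": 0,"wy": 0,"wz": 0,"fingers": 0.5},
  {"dx": 0.04,"dy": 0,"dz": -0.001,"wx": 0,"wy": 0,"wz": 0,"fingers": 0.5},
  {"dx": 0.04,"dy": 0.001,"dz": -0.002,"wx": 0,"wy": 0,"wz": 0,"fingers": 0.5},
  {"dx": 0,"dy": 0,"dz": 0,"wx": 0,"wy": 0,"wz": 0,"fingers": 0.5},
])

```text
clock: 13.28
eef_pos: [571.3, 240.8, 245.0]
tool_rot: [-2.541, 1.563, -2.596]
force: [-0.5, -0.6, 0.2]
width: 42.7
```

```bash
python3 - <<'E'
from h import *
p,R=pose();q=np.load('q.npy');s=ctrl.read_state();print(p,s['force'],s['width'])
a=ctrl.get_image("scene")[80:260,130:310,::-1]
cv2.imwrite("pics/d2.png",cv2.resize(a,(600,600),interpolation=2))
B=Ro.from_rotvec([0,0,-q[2]]).apply(p-np.r_[q[:2],0]);print("box",B)
# follow: r constant in lid frame, TCP from current; lid angle th 1.764->.75 ; tool pitch phi 0->.76
ax=np.array([-np.sin(q[2]),np.cos(q[2]),0])
r=np.hypot(B[0]-82,B[2]-72);th0=np.arctan2(B[2]-72,-(B[0]-82));print(r,th0)
W=[];n=20;th1=.80
for k in range(1,n+1):
    th=th0+(th1-th0)*k/n;W.append((b2w(q[:3],lid(th,r))[0],Ro.from_rotvec(-ax*.76*k/n)*R))
o,pe,Re=path(p,R,W);show(o);print(pe)
E
```

```text
[571.34043089 240.81930828 244.99861325] [-0.45552925 -0.63490305  0.17419811] 42.70472200182243
box [110.81813449   0.75683436 244.99861325]
175.38245368768204 1.735860822072718
1 [-0.001, -0.001, -0.011, 0.0, -0.36, -0.0] 
2 [-0.002, -0.0, -0.011, 0.0, -0.37, -0.0] 
3 [-0.001, -0.0, -0.011, 0.01, -0.36, -0.0] 
4 [-0.001, -0.0, -0.01, -0.0, -0.36, -0.0] 
5 [-0.001, -0.0, -0.011, -0.0, -0.36, -0.0] 
6 [-0.001, -0.0, -0.011, 0.0, -0.37, -0.0] 
7 [-0.001, -0.0, -0.011, 0.0, -0.36, -0.0] 
8 [-0.001, -0.0, -0.011, 0.0, -0.36, -0.0] 
9 [-0.001, -0.0, -0.011, 0.01, -0.37, -0.0] 
10 [-0.0, -0.0, -0.011, -0.0, -0.36, -0.0] 
11 [-0.001, -0.0, -0.011, -0.0, -0.36, -0.0] 
12 [-0.0, -0.0, -0.011, -0.0, -0.36, -0.0] 
13 [-0.001, -0.0, -0.011, 0.0, -0.37, -0.0] 
14 [0.0, -0.0, -0.011, 0.0, -0.36, -0.0] 
15 [0.0, 0.0, -0.01, 0.0, -0.36, -0.0] 
16 [0.0, 0.0, -0.011, 0.01, -0.37, -0.0] 
17 [0.0, 0.0, -0.011, -0.0, -0.36, -0.0] 
18 [0.0, 0.0, -0.011, -0.0, -0.36, -0.0] 
19 [0.0, 0.0, -0.011, 0.0, -0.36, -0.0] 
20 [0.001, 0.0, -0.011, 0.0, -0.37, -0.0] 
[420.74857257 248.35942435 197.80066904]
```

View pics/d2.png

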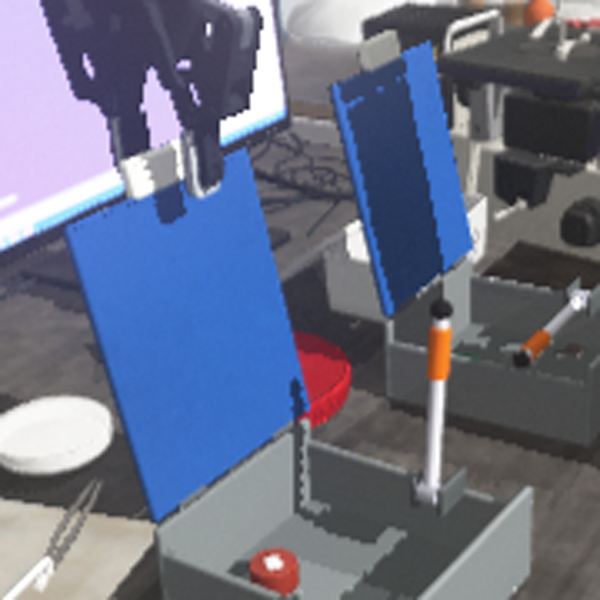

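The tab is straddled, front finger at (203,190) and back finger at (130,180). Swinging the lid forward.

Call:
servo_tool([
  {"dx": -0.001,"dy": 0,"dz": -0.011,"wx": 0,"wy": -0.36,"wz": 0,"fingers": 0.6},
  {"dx": -0.001,"dy": 0,"dz": -0.011,"wx": 0,"wy": -0.36,"wz": 0,"fingers": 0.6},
  {"dx": -0.001,"dy": 0,"dz": -0.011,"wx": 0,"wy": -0.36,"wz": 0,"fingers": 0.6},
  {"dx": -0.001,"dy": 0,"dz": -0.011,"wx": 0,"wy": -0.36,"wz": 0,"fingers": 0.6},
  {"dx": -0.001,"dy": 0,"dz": -0.011,"wx": 0,"wy": -0.36,"wz": 0,"fingers": 0.6},
])

```text
clock: 13.95
eef_pos: [533.3, 244.8, 250.5]
tool_rot: [0.001, 1.379, -0.056]
force: [-0.1, -0.4, 0.7]
width: 34.2
```

Call:
servo_tool([
  {"dx": -0.001,"dy": 0,"dz": -0.011,"wx": 0,"wy": -0.36,"wz": 0,"fingers": 0.6},
  {"dx": -0.001,"dy": 0,"dz": -0.011,"wx": 0,"wy": -0.36,"wz": 0,"fingers": 0.6},
  {"dx": -0.001,"dy": 0,"dz": -0.011,"wx": 0,"wy": -0.36,"wz": 0,"fingers": 0.6},
])

```text
clock: 14.32
eef_pos: [508.6, 246.3, 247.0]
tool_rot: [0.001, 1.266, -0.055]
force: [0.3, -0.4, -0.2]
width: 34.2
```

```bash
cat > ld.py <<'E'
from h import *
import sys
p,R=pose();q=np.load('q.npy');s=ctrl.read_state();print(p,s['force'],s['width'],np.round(s['qpos'],2))
a=ctrl.get_image("scene")[80:280,130:330,::-1]
cv2.imwrite(sys.argv[1],cv2.resize(a,(600,600),interpolation=2))
B=Ro.from_rotvec([0,0,-q[2]]).apply(p-np.r_[q[:2],0]);M=R.as_matrix()
ax=np.array([-np.sin(q[2]),np.cos(q[2]),0]);ph=np.arctan2(M[:,0]@[np.cos(q[2]),np.sin(q[2]),0],-M[2,0])
r=np.hypot(B[0]-82,B[2]-72);th0=np.arctan2(B[2]-72,-(B[0]-82));print("box",B,"r",r,"th",th0,"phi",ph)
W=[];n=int(sys.argv[4]);th1=float(sys.argv[2]);ph1=float(sys.argv[3])
for k in range(1,n+1):
    th=th0+(th1-th0)*k/n;W.append((b2w(q[:3],lid(th,175))[0],Ro.from_rotvec(-ax*(ph1-ph)*k/n)*R))
o,pe,Re=path(p,R,W);show(o);print(pe)
E
python3 ld.py pics/d3.png .8 .76 12
```

```text
[508.60585689 246.31301414 247.0286214 ] [ 0.31997319 -0.36392397 -0.1641611 ] 34.19669136501599 [-0.15  0.45 -0.65  1.98  0.77  0.73 -1.35]
box [ 47.87601477   2.78097467 247.0286214 ] r 178.32404402788268 th 1.3782493540809346 phi 0.3049150778932135
1 [0.003, -0.004, -0.012, -0.0, -0.36, 0.0] 
2 [-0.0, 0.0, -0.011, -0.0, -0.36, 0.0] 
3 [-0.001, 0.0, -0.011, 0.0, -0.37, 0.0] 
4 [-0.001, 0.0, -0.011, 0.0, -0.36, 0.0] 
5 [-0.0, 0.0, -0.012, 0.0, -0.36, 0.0] 
6 [-0.001, 0.0, -0.011, 0.0, -0.36, 0.0] 
7 [-0.0, 0.0, -0.011, 0.0, -0.37, 0.0] 
8 [-0.0, 0.0, -0.011, 0.0, -0.36, 0.0] 
9 [-0.0, 0.0, -0.012, 0.0, -0.36, 0.0] 
10 [-0.0, 0.0, -0.011, 0.0, -0.36, 0.0] 
11 [-0.0, 0.0, -0.011, 0.0, -0.36, 0.01] 
12 [0.0, 0.0, -0.011, 0.0, -0.37, -0.0] 
[420.81418964 248.29711088 197.72361154]
```

View pics/d3.png

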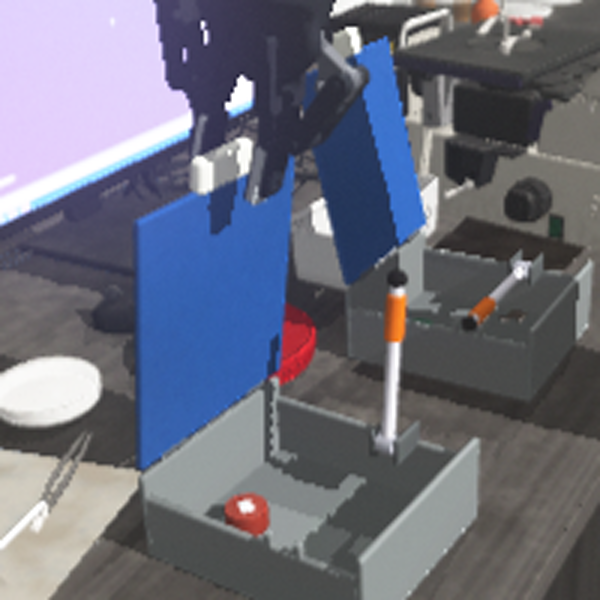

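The lid follows, now past upright with the tab at (222,165). Continuing down to about 0.95 rad.

Call:
servo_tool([
  {"dx": 0.002,"dy": -0.002,"dz": -0.011,"wx": 0,"wy": -0.36,"wz": 0,"fingers": 0.6},
  {"dx": 0,"dy": 0,"dz": -0.011,"wx": 0,"wy": -0.36,"wz": 0,"fingers": 0.6},
  {"dx": -0.001,"dy": 0,"dz": -0.011,"wx": 0,"wy": -0.36,"wz": 0,"fingers": 0.6},
  {"dx": -0.001,"dy": 0,"dz": -0.011,"wx": 0,"wy": -0.36,"wz": 0,"fingers": 0.6},
  {"dx": 0,"dy": 0,"dz": -0.011,"wx": 0,"wy": -0.36,"wz": 0,"fingers": 0.6},
])

```text
clock: 15.0
eef_pos: [470.4, 247.0, 231.4]
tool_rot: [0.001, 1.078, -0.056]
force: [0.7, 0.2, -0.6]
width: 33.9
```

Call:
servo_tool([
  {"dx": 0,"dy": 0,"dz": -0.011,"wx": 0,"wy": -0.36,"wz": 0,"fingers": 0.6},
  {"dx": 0,"dy": 0,"dz": -0.011,"wx": 0,"wy": -0.36,"wz": 0,"fingers": 0.6},
  {"dx": 0,"dy": 0,"dz": -0.011,"wx": 0,"wy": -0.36,"wz": 0,"fingers": 0.6},
])

```text
clock: 15.38
eef_pos: [449.1, 248.5, 218.8]
tool_rot: [0.002, 0.965, -0.055]
force: [-0.0, -0.6, -0.0]
width: 34.3
```

```bash
python3 ld.py pics/d4.png .76 .76 5
```

```text
[449.06695253 248.471905   218.84648618] [-0.0017132  -0.62239455 -0.04119059] 34.31796676230119 [-0.56  0.4  -0.43  2.34  1.52  0.66 -2.36]
box [-11.69131403   1.65169117 218.84648618] r 174.18941652357296 th 1.0028875089914442 phi 0.6061645440160215
1 [-0.001, -0.002, -0.011, -0.0, -0.29, 0.0] 
2 [-0.0, -0.0, -0.012, -0.0, -0.3, 0.0] 
3 [0.0, -0.0, -0.011, -0.0, -0.29, 0.0] 
4 [0.001, -0.0, -0.011, 0.0, -0.3, 0.0] 
5 [0.0, -0.0, -0.012, 0.0, -0.29, 0.0] 
[415.57047551 248.89627298 192.42291331]
```

View pics/d4.png

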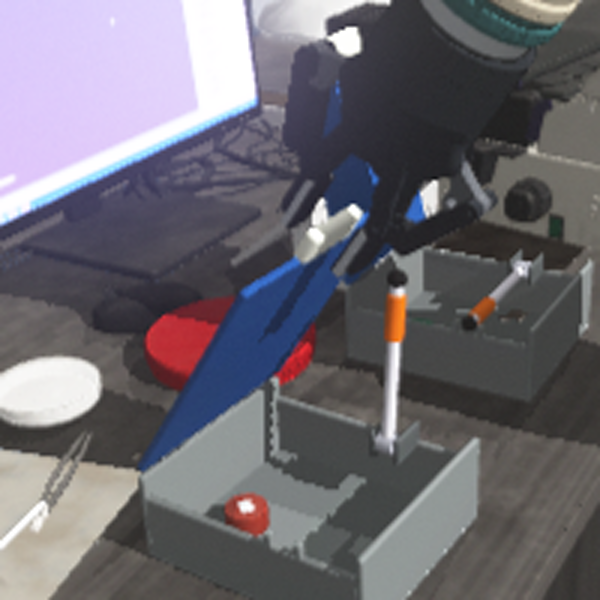

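```bash
python3 ld.py pics/d5.png .77 .68 5|tail -6
```

```text
1 [-0.001, -0.002, -0.01, -0.0, -0.15, -0.0] 
2 [0.0, -0.0, -0.01, -0.0, -0.14, -0.0] 
3 [0.001, -0.0, -0.011, -0.0, -0.15, -0.0] 
4 [0.001, -0.0, -0.01, -0.0, -0.14, -0.0] 
5 [0.001, -0.0, -0.01, -0.0, -0.15, -0.0] 
[417.0852431  248.76609608 193.63153669]
```

Call:
servo_tool([
  {"dx": 0,"dy": -0.001,"dz": -0.01,"wx": 0,"wy": -0.15,"wz": 0,"fingers": 0.6},
  {"dx": 0,"dy": 0,"dz": -0.01,"wx": 0,"wy": -0.15,"wz": 0,"fingers": 0.6},
  {"dx": 0,"dy": 0,"dz": -0.01,"wx": 0,"wy": -0.15,"wz": 0,"fingers": 0.6},
  {"dx": 0.001,"dy": 0,"dz": -0.01,"wx": 0,"wy": -0.15,"wz": 0,"fingers": 0.6},
  {"dx": 0,"dy": 0,"dz": 0,"wx": 0,"wy": 0,"wz": 0,"fingers": 0.6},
])

```text
clock: 16.1
eef_pos: [424.9, 248.4, 199.5]
tool_rot: [-0.002, 0.906, -0.058]
force: [-0.8, 0.7, 1.0]
width: 34.3
```

```bash
python3 ld.py pics/d6.png .75 .68 2
```

```text
[424.949079   248.38827968 199.52925659] [-0.77720041  0.67579905  1.00704641] 34.31993743160383 [-0.64  0.46 -0.46  2.44  1.67  0.78 -2.64]
box [-35.76783888   0.23755961 199.52925659] r 173.5885225481515 th 0.8251714428433586 phi 0.6650288775627443
1 [-0.001, -0.0, -0.009, 0.0, -0.07, 0.0] 
2 [0.001, -0.0, -0.009, 0.0, -0.07, 0.0] 
[414.37716262 248.97427307 191.16323371]
```

View pics/d6.png

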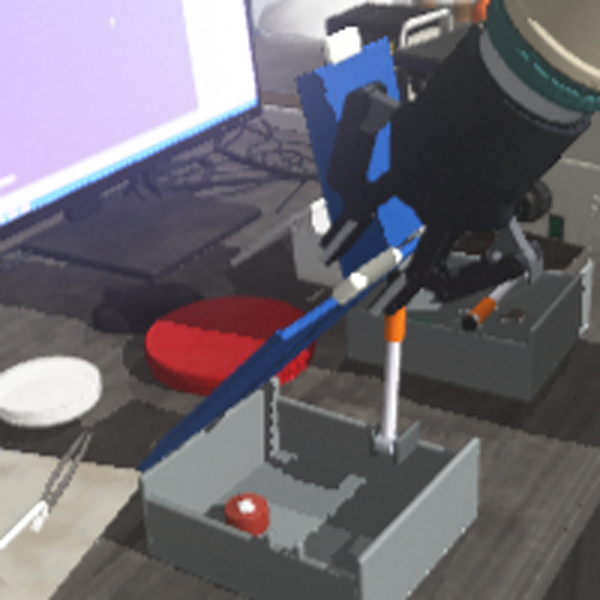

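```bash
cat > la.py <<'E'
from h import *
import sys
q=np.load('q.npy');im=ctrl.get_image("scene")
for th in np.arange(.7,1.0,.03):
    print(round(th,2),((proj('scene',b2w(q[:3],[lid(th,178,76),lid(th,178,-76),lid(th,0,76),lid(th,190)]))-[130,110])*4).round().tolist())
cv2.imwrite(sys.argv[1],cv2.resize(im[110:250,130:330,::-1],(800,560),interpolation=2))
E
python3 la.py pics/e1.png
```

```text
0.7 [[410.0, 365.0], [590.0, 228.0], [186.0, 504.0], [526.0, 279.0]]
0.73 [[402.0, 354.0], [584.0, 218.0], [186.0, 504.0], [518.0, 268.0]]
0.76 [[394.0, 343.0], [577.0, 209.0], [186.0, 504.0], [510.0, 258.0]]
0.79 [[386.0, 333.0], [570.0, 201.0], [186.0, 504.0], [502.0, 247.0]]
0.82 [[378.0, 322.0], [563.0, 192.0], [186.0, 504.0], [494.0, 237.0]]
0.85 [[369.0, 312.0], [556.0, 183.0], [186.0, 504.0], [485.0, 227.0]]
0.88 [[360.0, 302.0], [548.0, 175.0], [186.0, 504.0], [477.0, 217.0]]
0.91 [[351.0, 292.0], [541.0, 167.0], [186.0, 504.0], [468.0, 207.0]]
0.94 [[342.0, 283.0], [533.0, 159.0], [186.0, 504.0], [459.0, 198.0]]
0.97 [[333.0, 274.0], [525.0, 151.0], [186.0, 504.0], [449.0, 189.0]]
1.0 [[324.0, 265.0], [517.0, 144.0], [186.0, 504.0], [440.0, 180.0]]
```

View pics/e1.png

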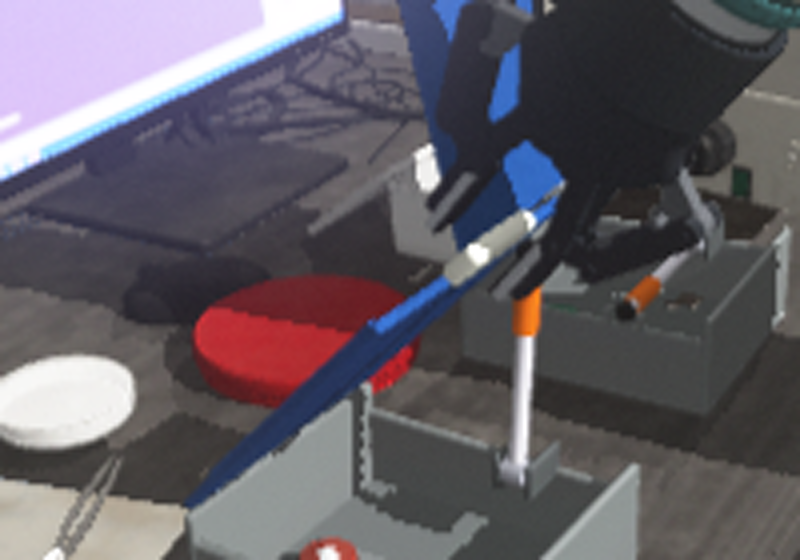

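The lid corner at (375,328), far corner (562,187) and tab (492,245) match θ≈0.815, so the lid rests on the stay. I'll open a little and withdraw along the lid.

Call:
servo_tool([
  {"dx": 0,"dy": 0,"dz": -0.002,"wx": 0,"wy": 0,"wz": 0,"fingers": 0.45},
  {"dx": 0,"dy": 0,"dz": 0,"wx": 0,"wy": 0,"wz": 0,"fingers": 0.45},
  {"dx": -0.02,"dy": 0,"dz": -0.002,"wx": 0,"wy": 0,"wz": 0,"fingers": 0.45},
  {"dx": -0.03,"dy": 0,"dz": -0.003,"wx": 0,"wy": 0,"wz": 0,"fingers": 0.45},
  {"dx": -0.04,"dy": 0,"dz": -0.004,"wx": 0,"wy": 0,"wz": 0,"fingers": 0.45},
])

```text
clock: 16.82
eef_pos: [376.1, 250.2, 247.4]
tool_rot: [-0.004, 0.906, -0.061]
force: [0.5, 0.3, -0.5]
width: 47.0
```

```bash
python3 la.py pics/e2.png >/dev/null; python3 st.py
```

```text
[-0.72  0.3  -0.51  2.44  1.4   0.78 -2.47] [-2.9  0.4  1.9] 46.987100923422815
[-96.84166307   0.7746023  263.02112243] r 212.1856807778754 ang 1.3291584329367918 tau -0.04133604347323529 jaw [ 0.785 -0.043  0.618]
```

View pics/e2.png

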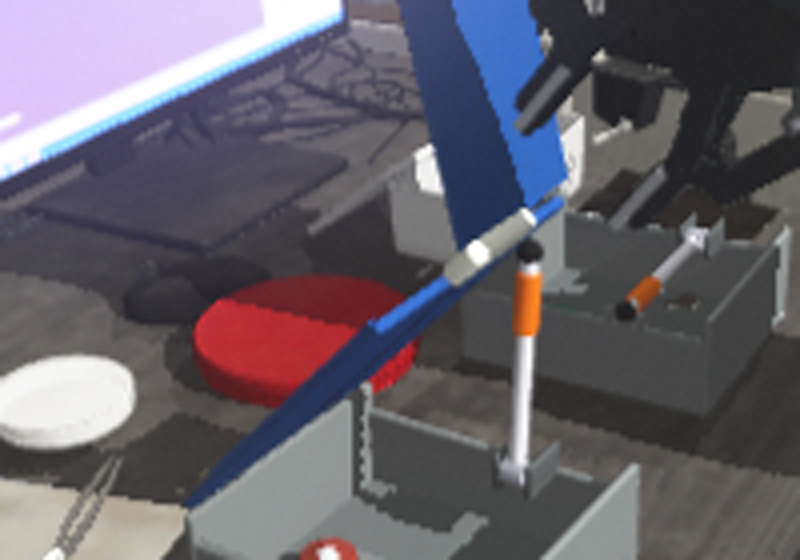

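The lid stands alone, unmoved (corner (375,328), tab (492,245)), and the ball at (530,252) meets its underside. I'll move farther clear and check again.

Call:
servo_tool([
  {"dx": -0.05,"dy": 0,"dz": 0,"wx": 0,"wy": 0,"wz": 0,"fingers": 0.45},
  {"dx": -0.05,"dy": 0,"dz": 0,"wx": 0,"wy": 0,"wz": 0,"fingers": 0.45},
  {"dx": 0,"dy": 0,"dz": 0,"wx": 0,"wy": 0,"wz": 0,"fingers": 0.45},
  {"dx": 0,"dy": 0,"dz": 0,"wx": 0,"wy": 0,"wz": 0,"fingers": 0.45},
  {"dx": 0,"dy": 0,"dz": 0,"wx": 0,"wy": 0,"wz": 0,"fingers": 0.45},
])

```text
clock: 17.5
eef_pos: [330.8, 252.4, 305.1]
tool_rot: [-0.006, 0.907, -0.063]
force: [0.8, -0.2, -0.1]
width: 46.9
```

```bash
python3 la.py pics/e3.png >/dev/null; python3 st.py; python3 - <<'E'
from h import *
a=ctrl.get_image("scene")[...,::-1];b=ctrl.get_image("top")[...,::-1]
cv2.imwrite("pics/e4.png",np.hstack([a[60:360,130:400],b[60:360,110:410]]))
E
```

```text
[-0.76  0.14 -0.56  2.39  1.1   0.84 -2.22] [-0.3  0.1 -0.3] 46.97608313610823
[-140.58125032   -0.79414322  318.55086665] r 266.1391970164031 ang 1.3848387634107988 tau -0.048729217388033964 jaw [ 0.786 -0.044  0.616]
```

View pics/e3.png

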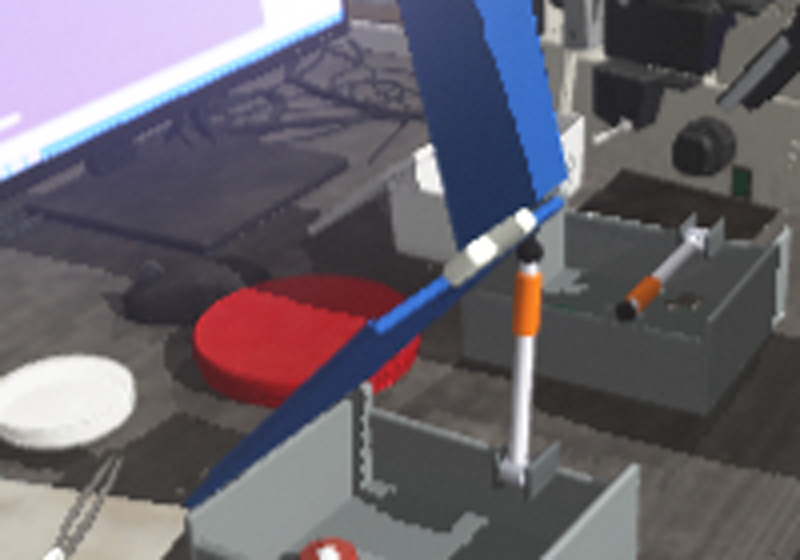

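View pics/e4.png

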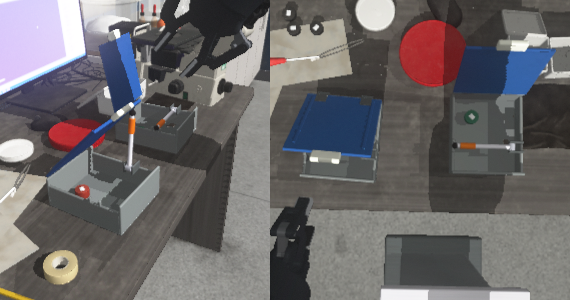

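The final views show the lid steady on the stay (tab at (490,245)), the green lid back and its stay flat, and the gripper well clear.

```bash
python3 -c "
from cell import ctrl
print(ctrl.finish_job())"
```

```text
the job is handed in; nothing more can be done
None
```

The red mount's box is propped half open: its stay is up against the stop, and the lid rests on the end of it. I handed the job in at about 17.7 s, with the gripper clear of everything.

- **Stay:** I gripped the sleeve and swung the stay up. The sleeve slid out of the pads at about 1.5 rad, just short of upright, so I let go and pushed it from the other side with shut fingers. It stopped moving while the force rose to about 16 N, and the picture matched 1.70 rad to within a fraction of a pixel at the sleeve (a rougher check from the ball gave about 1.67).
- **Lid:** I brought it forward with the tab between the fingers. Its corners and tab in the picture fit about 0.81–0.82 rad (0.81 expected). It did not move when I opened and withdrew the fingers, nor in a last picture about 0.7 s later.
- **Other box:** the last pictures show the green box's lid still thrown back and its stay flat.
- **Forces:** the highest wrist force I read was about 20 N, when the sleeve slid in the pads.

One check gave nothing: in the top view the arm hid the raised stay, so its angle was confirmed only from the scene camera and the force at the stop. One of the network's point readings there fitted about 1.57 rad instead; I took the sleeve seen directly in the picture over it.

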